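# Turn over the lidded mould boxes and stack them lid-down

### The job

The red and the blue mould box lean lid-up on their little stands; the castings inside must settle onto the lids. Turn the red box over, holding its base and loose lid together so that it never comes open, and set it gently lid-down in the grey cradle, fully home on the ledge and against the rails, and let go; then do the same with the blue box, stacking it squarely and flat on top of the red one. Leave the other things on the table where they are.

Things in the scene. Friction and masses are not known exactly. Their poses are not given: they have to be found in the camera images.
- red_base: white tray 100 (x) x 130 (y) x 26 mm, 4 mm walls. Origin: centre of outer bottom; z runs bottom to lid, x down the slope. With lid: flush block 34 mm thick, 0.15-0.25 kg, shut only by gravity and fit. It leans lid-up on the red stand, x 60 deg below level, bottom on the rails, 130 mm edge on the ledge. Grip across the 34 mm at mid upper edge (84 mm gap between rails)
- red_lid: red lid of the red box: loose plate 100 x 130 x 8 mm with a 10 mm deep plug, 2 mm play in the base. Origin: centre of the plate's underside, 26 mm along the base's z from the base's origin when shut; axes as the base's
- red_stand: fixed light-wood stand that holds the red box at the start: same rails, slope and corner line as the cradle's, but the ledge is 40 mm deep, 170 mm wide, without cheeks. Origin: centre of its foot at table height; axes as the cradle's
- blue_base: white tray 100 (x) x 130 (y) x 26 mm, 4 mm walls. Origin: centre of outer bottom; z runs bottom to lid, x down the slope. With lid: flush block 34 mm thick, 0.15-0.25 kg, shut only by gravity and fit. It leans lid-up on the blue stand, x 60 deg below level, bottom on the rails, 130 mm edge on the ledge. Grip across the 34 mm at mid upper edge (84 mm gap between rails)
- blue_lid: blue lid of the blue box: loose plate 100 x 130 x 8 mm with a 10 mm deep plug, 2 mm play in the base. Origin: centre of the plate's underside, 26 mm along the base's z from the base's origin when shut; axes as the base's
- blue_stand: fixed light-wood stand that holds the blue box at the start: same rails, slope and corner line as the cradle's, but the ledge is 40 mm deep, 170 mm wide, without cheeks. Origin: centre of its foot at table height; axes as the cradle's
- cradle: fixed grey cradle for the stack, rigid. Origin: centre of foot, at table height; x away from robot, z up. V seen from the side: corner line along y at x=0, z=45 mm. Two rails (84 mm free between) rise 85 mm towards -x, 30 deg from vertical; see the points for the ledge
- cradle_corner (a point): middle of the cradle's inner corner line, where rails and ledge meet. The ledge (square to the rails, 88 mm deep) rises from here towards the cradle's +x, 30 deg above level. Cheeks 28 mm high at both its ends, 142 mm apart inside. A box stands on it on a 130 mm edge, between the cheeks
- red_home (a point): point fixed in the cradle where the red base's origin (bottom centre) is when the box is lid-down and fully home: 34 mm off the rails, 50 mm up from the ledge, midway between the cheeks; there the base's z axis points 30 deg below level, towards the cradle's -x
- blue_home (a point): point fixed in the cradle where the blue base's origin (bottom centre) is when the box is lid-down and fully home: 68 mm off the rails, 50 mm up from the ledge, midway between the cheeks; there the base's z axis points 30 deg below level, towards the cradle's -x
- glue_stick: bystander, loose: glue stick, green upright cylinder 28 mm across, 95 mm high; origin at the centre of its underside
- scissors: bystander, loose: school scissors lying flat, green handles, about 170 mm long; origin at the centre of its underside (near the pivot)
- pencil_pot: bystander, loose: white pot of pencils, 72 mm across, 95 mm high, pencils to 160 mm; origin at the centre of its underside
- tape_roll: bystander, loose: yellow roll of tape lying flat, 90 mm across, 24 mm high; origin at the centre of its underside
- paint_jar: bystander, loose: orange jar with a yellow cap, 60 mm across, 75 mm high; origin at the centre of its underside
- ruler: bystander, loose: wooden ruler lying flat, 200 x 30 x 5 mm; origin at the centre of its underside
- sponge_eraser: bystander, loose: blue board eraser, 60 x 35 x 22 mm; origin at the centre of its underside
Not all that is in view belongs to the job. What is shaped like the blue_base but orange or turquoise is not meant. There is more than one size of the red_lid; the job needs the middle-sized.

How it is judged:
By the outcome, as a careful person would: the job done as asked, in the order asked, and still so for the second after the job is handed in, with the robot touching nothing.
It also fails if it takes over 72 s, if anything falls off the work surface, if the arm or the gripper's body presses on something with over 40 N, if the wrist force passes 120 N, or if a joint passes its speed limit or range.

### The arm

A 7-joint arm with a two-finger parallel gripper is mounted at the origin on the work surface. World frame = base frame: x ahead of the robot, y to its left, z up, the work surface at z = 0. Lengths are in m, angles in rad, forces in N, time in s.
With the tool pointing down it reaches from about 0.35 to 0.9 m from the base axis. Payload 8.1 kg.
Tool frame: the origin (TCP) lies midway between the tips of the shut fingers; the grasp point (between the pads) lies 19 mm behind it; z points along the fingers, y is the direction in which the jaws open and shut (so a half turn about z gives the same grasp; the last joint's range is limited). The gripper opens to 92 mm and grips with 3 to 60 N. Pads are 19 mm wide; open, the fingers measure 130 mm over their backs; the gripper's body (75 mm by 190 mm) begins 47 mm behind the grasp point.
Start: joints at [-1.389, 0.434, 0.025, 1.573, -0.012, 1.134, -0.075], TCP at [0.176, 0.6, 0.227] pointing down, gripper open.
Joint ranges: [-2.62, 2.62], [-0.44, 2.09], [-1.27, 1.32], [0.08, 2.57], [-1.32, 4.46], [0.12, 2], [-2.74, 2.74]. Speed limits (rad/s): [2.22, 2.22, 3.01, 3.01, 3.14, 3.14, 3.14].

### API

Orientations are given as a unit quaternion [w, x, y, z].
In Python, from cell import robot gives the robot as it stands.
- The arm moves only by the tool apply_moves, never from a script. Its argument "deltas" is a list of rows, each a list of 4 numbers: the shift along the tool's x, y, z in m, then the turn about the tool's z in degrees. A call has 1 to 5 rows; each row is the pose to reach, as a shift and turn from the pose commanded when the call began, along the tool's axes at that moment; what a row does not reach only later rows make up. A row lasts 1/12 s, in which the tool goes at most 41.7 mm and 7.16 degrees, less where a joint would pass 70% of its speed; a pose out of reach is approached as far as the arm can. A call with a gripper value outside its range is refused whole. "grip" is the finger opening in m, from 0 to 0.0918, set as the call begins (left out, the last holds). The fingers move at their own pace and stop on an object; the grip force is fixed at half the most. Time passes only in rows, so rows that repeat a pose let the fingers close. It gives the time, the measured TCP pose, the force and the opening at its end, in the units of the state.
- robot.state(): the state, without advancing time (a new reading comes with each control period).
- robot.capture(name): name is "scene" or "top"; returns (picture, depth): 400x640x3 uint8, red, green, blue; 400x640 float32, m along the optical axis (not along the pixel's ray), 0 where there is no reading.
- robot.calibration(name): a dict with "K" (3x3 intrinsics, pixels), "k1" (the pictures are not rectified: a ray, as slopes to the right and down, at radius r is drawn at 1 + k1 r^2 times it, then the intrinsics apply), "T" (4x4, takes a point from camera to world coordinates). Camera axes: x right, y down, z forward; pixel columns grow to the right and rows downward; lengths in m; the calibration is good to about 2 mm. A picture is of the moment at which its call begins. calibration takes no time and is no camera call.
- robot.job_done(): hands the job in, once; it reports no verdict.
The state is a dict: "clock": time; "joints": joint angles; "joint_vel": joint speeds; "joint_efforts": joint torques, N m; "position": TCP position; "tool_rot": TCP orientation; "force": force on the tool from outside, world axes, zero at the start; "wrist_torque": the same for the moment, N m; "width": finger opening in m.
Only numpy, scipy, OpenCV 4.12 (cv2) and the standard library are available. Lean on these libraries where they do the work, as an engineer would, in place of code of your own. Each camera call takes 0.05 s, during which the arm holds its last target.

## Working session

There is one attempt and no reset: what is moved stays moved. The work goes in short steps, Python scripts to look and compute and a tool call to move; the robot and the scene stay as the last step left them, time stands still between calls to the robot, and variables do not carry over. Pictures are saved under pics/ and viewed, and the job is handed in when it is done.

Besides the shell and the picture viewer there is one more tool, called in YAML: its name, and indented under it one key for each argument. apply_moves: Moves the arm, as the interface text tells. Its arguments: {"type":"object","properties":{"deltas":{"type":"array"},"grip":{"type":"number"}},"required":["deltas"]}

```bash
ls -la; mkdir -p pics
python3 - <<'E'
from cell import robot
import cv2,numpy as np,pickle
s=robot.state(); print(s)
for n in("scene","top"):
    p,d=robot.capture(n); c=robot.calibration(n); print(n,c)
    cv2.imwrite(f"pics/{n}0.png",p[:,:,::-1]); np.savez(f"{n}0.npz",p=p,d=d,K=c["K"],k1=c["k1"],T=c["T"])
E
```

```text
total 12
drwxr-xr-x  3 agent agent 4096 Dec  7 14:59 .
drwxr-xr-x 23 root  root  4096 Dec  7 14:59 ..
drwxr-xr-x  2 agent agent 4096 Dec  7 14:59 pics
{'clock': 0.0, 'joints': array([-1.38861482,  0.43517419,  0.0249607 ,  1.57407554, -0.01157311,
        1.13399788, -0.07508655]), 'joint_vel': array([-2.06878471e-03,  4.96872445e-05,  5.08663407e-04,  5.41096079e-04,
        6.36924295e-04, -6.85418900e-04,  3.49530456e-04]), 'joint_efforts': array([ 5.04567215e-04, -6.67849731e+01,  9.84667428e-01, -3.14452851e+01,
       -6.05703495e-02,  4.31247451e-02,  1.77959864e-04]), 'position': array([0.17550807, 0.59933221, 0.22598348]), 'tool_rot': array([-2.94974204e-05,  1.41926665e-01,  9.89876887e-01, -7.54689296e-04]), 'force': array([-0.57882674,  0.1189169 ,  0.17353469]), 'wrist_torque': array([0.02734774, 0.0126019 , 0.00040726]), 'width': 0.09191384651842406}
scene {'K': array([[390.46876973,   0.        , 320.13078558],
       [  0.        , 390.46876973, 198.06883055],
       [  0.        ,   0.        ,   1.        ]]), 'k1': -0.05272790883540399, 'T': array([[-0.30521799,  0.55188719, -0.77605574,  1.38654178],
       [ 0.9521586 ,  0.19000951, -0.2393541 ,  0.27731641],
       [ 0.01536151, -0.81198332, -0.58347846,  0.72019231],
       [ 0.        ,  0.        ,  0.        ,  1.        ]])}
top {'K': array([[365.43929865,   0.        , 313.79759443],
       [  0.        , 365.43929865, 198.66200549],
       [  0.        ,   0.        ,   1.        ]]), 'k1': 0.015431882096036768, 'T': array([[ 0.02836584, -0.99822104,  0.0524417 ,  0.50727242],
       [-0.99956874, -0.02872469, -0.00610168,  0.01327057],
       [ 0.0075972 , -0.052246  , -0.99860535,  1.06758911],
       [ 0.        ,  0.        ,  0.        ,  1.        ]])}
```

View pics/scene0.png

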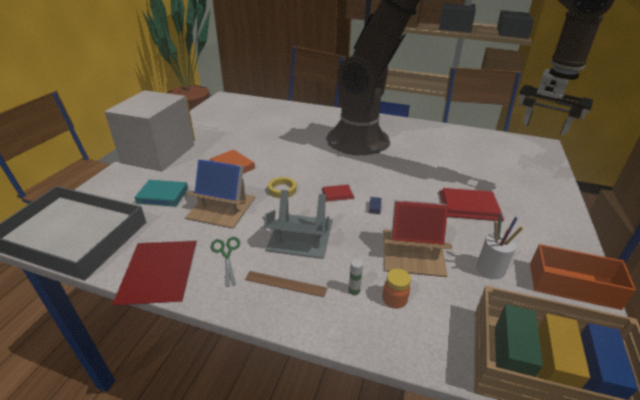

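View pics/top0.png

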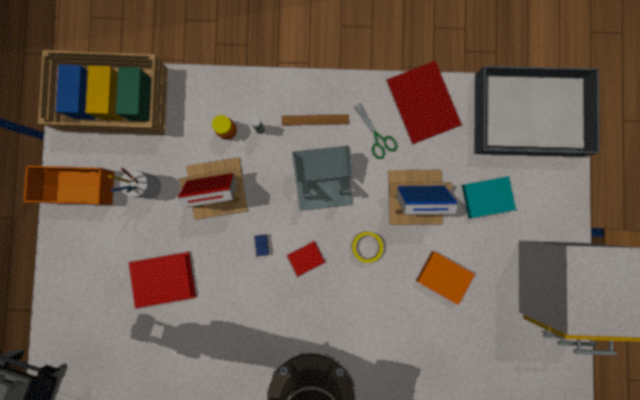

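```bash
cat > h.py <<'E'
import numpy as np,cv2
def load(n): 
    z=np.load(n); return {k:z[k] for k in z.files}
def rays(c,uv):
    uv=np.asarray(uv,float).reshape(-1,2);K=c["K"];d=(uv-[K[0,2],K[1,2]])/[K[0,0],K[1,1]]
    u=d.copy()
    for _ in range(8): u=d/(1+float(c["k1"])*(u**2).sum(1,keepdims=True))
    return np.c_[u,np.ones(len(u))]
def pts(c,uv,depth): return (rays(c,uv)*np.asarray(depth).reshape(-1,1))@c["T"][:3,:3].T+c["T"][:3,3]
def onplane(c,uv,z):
    r=rays(c,uv)@c["T"][:3,:3].T;o=c["T"][:3,3]; return o+r*((z-o[2])/r[:,2])[:,None]
def cloud(c):
    d=c["d"];h,w=d.shape;v,u=np.mgrid[:h,:w]
    return pts(c,np.c_[u.ravel(),v.ravel()],d.ravel()).reshape(h,w,3)
E
python3 - <<'E'
from h import *
t=load("top0.npz");s=load("scene0.npz")
a=cv2.resize(t["p"][100:260,170:530,::-1],None,fx=2.2,fy=2.2,interpolation=2);cv2.imwrite("pics/tz.png",a)
a=cv2.resize(s["p"][140:300,170:460,::-1],None,fx=2.7,fy=2.7,interpolation=2);cv2.imwrite("pics/sz.png",a)
a=cv2.resize(s["p"][0:150,480:640,::-1],None,fx=4,fy=4,interpolation=2);cv2.imwrite("pics/gz.png",a)
for c in(t,s):
    C=cloud(c); P=C[c["d"]>0]; print(np.median(P[:,2]), (c["d"]>0).mean())
E
```

```text
-0.00036753590038918205 0.99583203125
0.0018037315132525267 0.99604296875
```

View pics/tz.png

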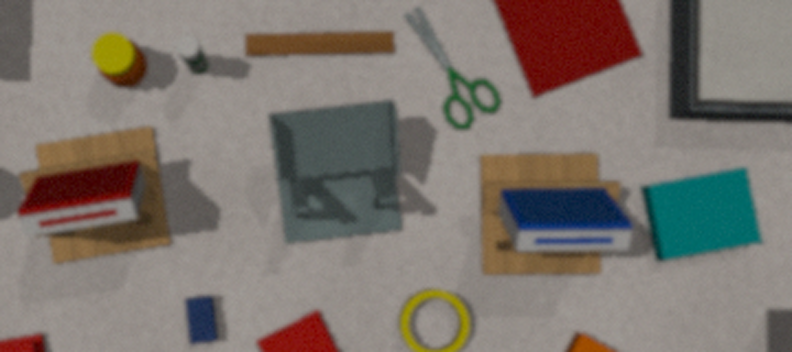

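View pics/sz.png

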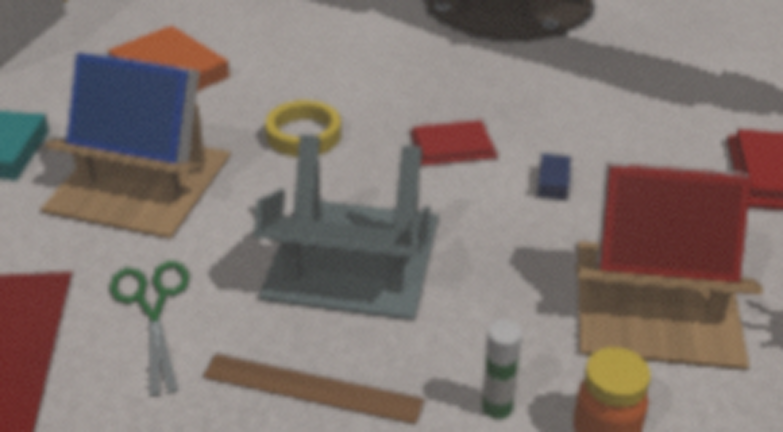

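View pics/gz.png

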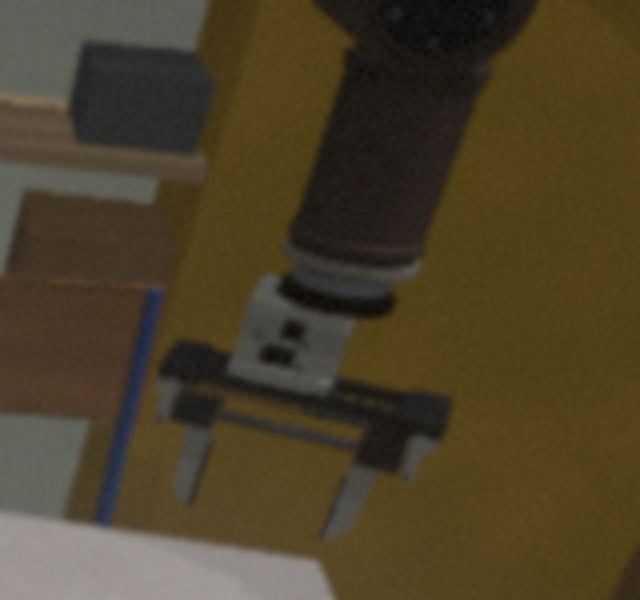

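```bash
cat > meas.py <<'E'
from h import *
def lids(s):
    hsv=cv2.cvtColor(s["p"],cv2.COLOR_RGB2HSV);C=cloud(s);out={}
    for name,(m,box) in {"red":(((hsv[...,0]<8)|(hsv[...,0]>172))&(hsv[...,1]>150),(370,190,460,265)),"blue":((hsv[...,0]>105)&(hsv[...,0]<130)&(hsv[...,1]>120),(180,150,260,215))}.items():
        M=np.zeros(m.shape,np.uint8);x0,y0,x1,y1=box;M[y0:y1,x0:x1]=m[y0:y1,x0:x1]
        n,l,st,_=cv2.connectedComponentsWithStats(M);M=(l==1+st[1:,4].argmax()).astype(np.uint8);out[name]=(M,C)
    return out
def plane(P):
    for _ in range(4):
        c=P.mean(0);n=np.linalg.svd(P-c,full_matrices=0)[2][2];r=(P-c)@n;P=P[abs(r)<2.5*r.std()+1e-4]
    n=n*np.sign(n[2]);return c,n,r.std()
E
python3 - <<'E'
from meas import *
s=load("scene0.npz");t=load("top0.npz")
for k,(M,C) in lids(s).items():
    Me=cv2.erode(M,np.ones((3,3)));P=C[(Me>0)&(s["d"]>0)];c,n,sd=plane(P)
    print(k,M.sum(),"cent",c.round(4),"n",n.round(3),"elev",np.degrees(np.arcsin(n[2])).round(1),"yaw",np.degrees(np.arctan2(n[1],n[0])).round(2),sd)
    # rays of contour on plane
    cnt=max(cv2.findContours(M,0,1)[0],key=len).reshape(-1,2)
    r=rays(s,cnt)@s["T"][:3,:3].T;o=s["T"][:3,3];X=o+r*(((c-o)@n)/(r@n))[:,None]
    ey=np.cross([0,0,1],n);ey/=np.linalg.norm(ey);ex=np.cross(ey,n)
    q=np.c_[(X-c)@ex,(X-c)@ey].astype(np.float32)*1000
    (a,b),wh,ang=cv2.minAreaRect(q);print(" rect",a,b,wh,ang)
    cen=c+ex*a/1000+ey*b/1000;print(" lid centre",cen.round(4)," base origin",(cen-n*.034).round(4),"corner",(cen-n*.034+ex*.05).round(4))
C=cloud(t)
# cradle ledge
hsv=cv2.cvtColor(t["p"],cv2.COLOR_RGB2HSV)
for k,v in {"cr":(322,165),"rs":(233,172),"bs":(415,180)}.items(): print(k,hsv[v[1],v[0]],C[v[1],v[0]])
E
```

```text
red 343 cent [0.3324 0.3815 0.0244] n [-0.003  0.01   1.   ] elev 89.4 yaw 108.32 0.0013138379785636869
 rect -18.161348342895508 -37.86985778808594 (197.1509246826172, 49.83567810058594) 73.16117095947266
 lid centre [0.3741 0.3761 0.0246]  base origin [ 0.3742  0.3758 -0.0094] corner [ 0.3585  0.4233 -0.0099]
blue 326 cent [ 0.5765 -0.2595  0.1131] n [0.868 0.033 0.496] elev 29.7 yaw 2.19 0.0018315199304778191
 rect 6.2370758056640625 -24.810089111328125 (123.81417083740234, 93.59479522705078) 89.87210845947266
 lid centre [ 0.5805 -0.2842  0.1077]  base origin [ 0.551  -0.2853  0.0908] corner [ 0.5758 -0.2844  0.0474]
cr [90 27 85] [ 0.6534917  -0.01283298  0.06571797]
rs [ 15 132 116] [0.62724505 0.23195607 0.06249272]
bs [ 15 128 135] [ 0.62600136 -0.28687064  0.00647884]
```

```bash
python3 - <<'E'
from meas import *
s=load("scene0.npz")
hsv=cv2.cvtColor(s["p"],cv2.COLOR_RGB2HSV)
for u,v in [(418,225),(400,215),(440,235),(218,180),(200,170),(235,190),(205,195),(241,185),(247,182)]: print(u,v,hsv[v,u])
E
sed -i 's/>150),(370,190,460,265)/>110),(385,195,452,252)/; s/>120),(180,150,260,215)/>85),(190,155,250,205)/' meas.py
python3 - <<'E'
from meas import *
s=load("scene0.npz")
for k,(M,C) in lids(s).items():
    cnts=cv2.findContours(M,0,1)[0];cnt=max(cnts,key=cv2.contourArea)
    M=cv2.drawContours(np.zeros_like(M),[cnt],-1,1,-1)
    Me=cv2.erode(M,np.ones((3,3)));P=C[(Me>0)&(s["d"]>0)];c,n,sd=plane(P)
    print(k,M.sum(),"n",n.round(3),"elev",np.degrees(np.arcsin(n[2])).round(1),"yaw",np.degrees(np.arctan2(n[1],n[0])).round(2),sd)
    cnt=cnt.reshape(-1,2)
    r=rays(s,cnt)@s["T"][:3,:3].T;o=s["T"][:3,3];X=o+r*(((c-o)@n)/(r@n))[:,None]
    ey=np.cross([0,0,1],n);ey/=np.linalg.norm(ey);ex=np.cross(ey,n)
    q=np.c_[(X-c)@ex,(X-c)@ey].astype(np.float32)*1000
    (a,b),wh,ang=cv2.minAreaRect(q);print(" rect",a,b,wh,ang)
    cen=c+ex*a/1000+ey*b/1000;print(" lid centre",cen.round(4)," base origin",(cen-n*.034).round(4),"corner",(cen-n*.034+ex*.05).round(4))
    im=s["p"][:,:,::-1].copy();cv2.drawContours(im,[cnt.reshape(-1,1,2)],-1,(0,255,0),1)
    x,y,w,h=cv2.boundingRect(cnt);cv2.imwrite(f"pics/m_{k}.png",cv2.resize(im[y-20:y+h+20,x-20:x+w+20],None,fx=4,fy=4))
E
```

```text
418 225 [  1 134  95]
400 215 [  1 143  96]
440 235 [  1 138  94]
218 180 [110 116  90]
200 170 [112 114  92]
235 190 [111 126 107]
205 195 [ 0 26 98]
241 185 [14 40 95]
247 182 [  7  15 158]
red 2158 n [-0.228  0.117  0.967] elev 75.1 yaw 152.73 0.02585464544754463
 rect 53.91724395751953 28.28076171875 (412.6697998046875, 146.21629333496094) 20.489765167236328
 lid centre [0.5201 0.2953 0.0898]  base origin [0.5278 0.2913 0.0569] corner [0.4849 0.3134 0.0441]
blue 1358 n [0.864 0.032 0.502] elev 30.1 yaw 2.12 0.0017847339040010404
 rect 0.040279388427734375 -0.7200202941894531 (127.82592010498047, 97.23361206054688) 89.99565887451172
 lid centre [ 0.5805 -0.2846  0.1078]  base origin [ 0.5511 -0.2857  0.0907] corner [ 0.5762 -0.2848  0.0474]
```

Run:
```python
from meas import *
s=load("scene0.npz");hsv=cv2.cvtColor(s["p"],cv2.COLOR_RGB2HSV);C=cloud(s)
m=(((hsv[...,0]<8)|(hsv[...,0]>172))&(hsv[...,1]>100)).astype(np.uint8)
M=np.zeros_like(m);M[196:252,385:455]=m[196:252,385:455]
M[(C[...,0]<.5)]=0
cnts=cv2.findContours(M,0,1)[0];cnt=max(cnts,key=cv2.contourArea)
print(cv2.boundingRect(cnt))
Mf=cv2.drawContours(np.zeros_like(M),[cnt],-1,1,-1);P=C[(cv2.erode(Mf,np.ones((5,5)))>0)&(s["d"]>0)];c,n,sd=plane(P)
print("elev",np.degrees(np.arcsin(n[2])).round(1),"yaw",np.degrees(np.arctan2(n[1],n[0])).round(2),sd,len(P))
cnt=cnt.reshape(-1,2)
r=rays(s,cnt)@s["T"][:3,:3].T;o=s["T"][:3,3];X=o+r*(((c-o)@n)/(r@n))[:,None]
ey=np.cross([0,0,1],n);ey/=np.linalg.norm(ey);ex=np.cross(ey,n)
q=np.c_[(X-c)@ex,(X-c)@ey].astype(np.float32)*1000
(a,b),wh,ang=cv2.minAreaRect(q);print(" rect",a,b,wh,ang)
cen=c+ex*a/1000+ey*b/1000;print(" lid centre",cen.round(4)," base origin",(cen-n*.034).round(4),"corner",(cen-n*.034+ex*.05).round(4))
# cradle: top-view depth points, gray region above table
t=load("top0.npz");Ct=cloud(t)
g=np.zeros(M.shape,bool);g[140:215,285:360]=1
im=(np.clip(Ct[...,2],0,.16)/.16*255).astype(np.uint8)[130:225,170:470]
cv2.imwrite("pics/hz.png",cv2.resize(cv2.applyColorMap(im,2),None,fx=2.6,fy=2.6,interpolation=0))
np.set_printoptions(linewidth=250)
print((Ct[145:212:3,290:358:4,2]*1000).astype(int))
```

```text
(392, 202, 56, 43)
elev 29.8 yaw 11.03 0.0016577828968173758 1650
 rect 0.197906494140625 0.2316436767578125 (129.1272735595703, 99.902587890625) 89.64531707763672
 lid centre [0.5905 0.293  0.1075]  base origin [0.5615 0.2874 0.0906] corner [0.5859 0.2921 0.0472]
[[  -1    0    0   -1    1   -5   -4   -2    0    0    0    4    1    0   84    0    0]
 [  -1   -4    0    1    0    2    0    2   85   87   87   90   89   85   84   -4    0]
 [  -2   84   85   88   88   88   87   85   87   87   81   79   82   85   79   -1 1067]
 [   0  100   84   83   84   81   85   81   80   78   80   79   80   80   75  105    0]
 [  -1  107   82   78   80   78   77   73   76   76   78   73   76   73   71   99    1]
 [   0  102   72   76   72   74   70   69   69   69   70   68   70   68   71   99    4]
 [   1  103   73   71   70   70   68   69   68   68   66   66   64   63   62   89    0]
 [  -1  100   65   70   65   62   66   64   62   62   62   62   64   60   59   86    0]
 [   0   96   64   60   60   62   63   60   58   57   55   56   57   55   57   85   -2]
 [  -1   89   59   59   54   57   53   53  
[... 489 characters left out ...]
 1   -1    5   96   99    7    6    2   10    6    7    7    5  116  113    8    1]
 [  -2    1    5  110  112    6    5    9    3   10    7    7    4   57    6    9    0]
 [  -1    0    7    8  114    8   10    6    9    9    8    6   10    5    5   11    0]
 [  -5    0    8    9    6    7    9    8    9    9    9    6    7    5    5    5    3]
 [   0   -2    6    3    6    5    4    9    8    6    7    9    3    8    6    8    0]
 [  -1    0    0    5    1    9    6    7    6    8   10    7    4    3    0    1    2]
 [   0   -1   -2    7    5    8    9   -3   -2    0   -1    1    0    0    2    1    2]
 [  -2    0    2   -2    3   -1    0   -1   -2   -2   -1    0    1   -2    0    0    4]]
```

View pics/hz.png

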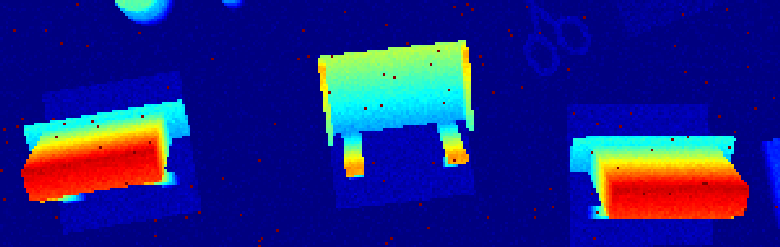

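Run:
```python
from meas import *
t=load("top0.npz");s=load("scene0.npz");Ct=cloud(t);Cs=cloud(s)
hsv=cv2.cvtColor(t["p"],cv2.COLOR_RGB2HSV)
def reg(C,d): 
    P=C.reshape(-1,3)[d.ravel()>0]
    return P[(abs(P[:,1]+.01)<.11)&(P[:,0]>.5)&(P[:,0]<.75)]
R=reg(Ct,t["d"]);S=reg(Cs,s["d"])
for nm,P in(("top",R),("scene",S)):
    # ledge: robust plane
    L=P[(P[:,2]>.047)&(P[:,2]<.09)&(P[:,0]>.585+ (P[:,1]*0))]
    for _ in range(6):
        A=np.c_[L[:,:2],np.ones(len(L))];k=np.linalg.lstsq(A,L[:,2],rcond=None)[0];r=L[:,2]-A@k;L=L[abs(r)<max(.004,2*r.std())]
    n=np.array([-k[0],-k[1],1]);n/=np.linalg.norm(n);print(nm,"ledge",len(L),"elev slope",np.degrees(np.arccos(n[2])),"yaw",np.degrees(np.arctan2(-n[1],-n[0])),r.std())
    yaw=np.arctan2(-n[1],-n[0]);a=np.array([np.cos(yaw),np.sin(yaw)]);b=np.array([-a[1],a[0]])
    # corner line: where ledge z = .045
    q=L[:,:2]@np.c_[a,b];c0=((.045-k[2])/(np.hypot(k[0],k[1])))
    print(" ledge along a:",np.percentile(q[:,0],[1,99]),"corner a=",c0," b ext",np.percentile(q[:,1],[.5,99.5]))
    h=P[:,:2]@np.c_[a,b];zl=A@k if 0 else np.c_[P[:,:2],np.ones(len(P))]@k
    ch=(P[:,2]-zl>.012)&(h[:,0]>c0+.01)&(h[:,0]<c0+.09)
    hb=h[ch,1];m=np.median(hb);lo=hb[hb<m if 0 else hb<(hb.min()+hb.max())/2];hi=hb[hb>=(hb.min()+hb.max())/2]
    print(" cheeks b",np.percentile(lo,[5,50,95]),np.percentile(hi,[5,50,95]),len(lo),len(hi))
    rl=(P[:,2]>.06)&(h[:,0]<c0-.006)&(P[:,2]<.125)
    for mask in (rl&(h[:,1]<h[rl,1].mean()),rl&(h[:,1]>=h[rl,1].mean())):
        Q=P[mask];hq=h[mask];f=np.polyfit(Q[:,2],hq[:,0],1);print(" rail b",np.percentile(hq[:,1],[3,50,97]),"a vs z",f, "a at z=45:",np.polyval(f,.045),len(Q))
# foot: rectangle from top mask at z .004-.012 grey
G=(hsv[...,1]>20)&(hsv[...,0]>75)&(hsv[...,0]<105)
M=np.zeros(G.shape,np.uint8);M[140:215,285:360]=G[140:215,285:360]
cnt=max(cv2.findContours(M,0,1)[0],key=cv2.contourArea)
print(cv2.minAreaRect(cnt))
```

```text
top ledge 1419 elev slope 29.579504845574668 yaw 7.980330055051024 0.0017544046212365095
 ledge along a: [0.61308653 0.6871743 ] corner a= 0.6101044799381385  b ext [-0.17273857 -0.03189996]
 cheeks b [-0.17840009 -0.17455941 -0.17278108] [-0.03104816 -0.02828899 -0.02541867] 71 57
 rail b [-0.17533945 -0.1540469  -0.14446235] a vs z [-0.59847221  0.63628742] a at z=45: 0.6093561745495728 118
 rail b [-0.059251   -0.04978723 -0.02905319] a vs z [-0.59789147  0.6363244 ] a at z=45: 0.6094192847503584 107
scene ledge 682 elev slope 19.462908462726322 yaw 6.681906444318575 0.006011186561731449
 ledge along a: [0.59857831 0.693748  ] corner a= 0.5762936939880816  b ext [-0.15877123 -0.00735558]
 cheeks b [-0.15851624 -0.14204296 -0.12937042] [-0.04324191 -0.03170896 -0.00873877] 115 97
 rail b [-0.14275892 -0.13192811 -0.12992224] a vs z [0.0297338  0.56499405] a at z=45: 0.5663320734231784 15
 rail b [-0.04346784 -0.03583734 -0.02603796] a vs z [0.06007821 0.55990424] a at z=45: 0.5626077559482435 15
((323.7589111328125, 177.70957946777344), (57.471946716308594, 55.901676177978516), 83.9909896850586)
```

Run:
```python
from meas import *
t=load("top0.npz");Ct=cloud(t);P=Ct.reshape(-1,3)[t["d"].ravel()>0]
def inb(P,x0,x1,y0,y1,z0,z1): return P[(P[:,0]>x0)&(P[:,0]<x1)&(P[:,1]>y0)&(P[:,1]<y1)&(P[:,2]>z0)&(P[:,2]<z1)]
# cheek inner top edges via ledge extents by slices in a
yaw=np.radians(8);a=np.array([np.cos(yaw),np.sin(yaw)]);b=np.array([-a[1],a[0]])
Q=inb(P,.58,.72,-.12,.1,.045,.092);h=Q[:,:2]@np.c_[a,b]
k=h[:,0]*.577+(.045-.6098*.577)
L=h[abs(Q[:,2]-k)<.006]
for lo in np.arange(.615,.69,.015):
    m=(L[:,0]>lo)&(L[:,0]<lo+.015);print(lo.round(3),L[m,1].min().round(4),L[m,1].max().round(4),L[m,1].mean().round(4),m.sum())
for lo in np.arange(-.165,-.03,.03):
    m=(L[:,1]>lo)&(L[:,1]<lo+.03);print("b",lo.round(3),L[m,0].min().round(4),L[m,0].max().round(4))
# boxes from top: base-top edge faces and planes
for nm,y0,y1 in(("red",.18,.40),("blue",-.40,-.18)):
    # lid plane: normal up elev 30
    Q=inb(P,.5,.65,y0,y1,.075,.14)
    c=None
    yw=np.radians(11 if nm=="red" else 2.1);n=np.array([np.cos(yw)*.866,np.sin(yw)*.866,.5])
    d=Q@n;hist,e=np.histogram(d,bins=np.arange(d.min(),d.max(),.002));pk=e[hist.argmax()]+.001
    Q=Q[abs(d-pk)<.006];c,n2,sd=plane(Q)
    ey=np.cross([0,0,1],n2);ey/=np.linalg.norm(ey);ex=np.cross(ey,n2);q=np.c_[(Q-c)@ex,(Q-c)@ey]
    lo,hi=np.percentile(q,[.3,99.7],axis=0)
    print(nm,len(Q),"elev",np.degrees(np.arcsin(n2[2])),"yaw",np.degrees(np.arctan2(n2[1],n2[0])),"ext",lo,hi,"c",c,"d",n2@c, "ymid pt",c+ey*(lo[1]+hi[1])/2)
```

```text
0.615 -0.1722 -0.0315 -0.1023 289
0.63 -0.1731 -0.0315 -0.1021 295
0.645 -0.1734 -0.0318 -0.1036 304
0.66 -0.1724 -0.0312 -0.1015 312
0.675 -0.179 -0.0261 -0.1025 276
b -0.165 0.6038 0.6892
b -0.135 0.6108 0.6889
b -0.105 0.6107 0.6893
b -0.075 0.6075 0.6886
b -0.045 0.6066 0.6885
red 531 elev 30.021637044179755 yaw 11.176486877345912 ext [-0.03561403 -0.0642815 ] [0.03835698 0.06423808] c [0.58949539 0.29119593 0.10875374] d 0.6040095299878399 ymid pt [0.5894996  0.29117464 0.10875374]
blue 630 elev 29.912362539144784 yaw 2.2462629069487354 ext [-0.03561153 -0.06556827] [0.03827172 0.06539842] c [ 0.58065684 -0.2874441   0.1085445 ] d 0.5472832388366337 ymid pt [ 0.58066017 -0.28752896  0.1085445 ]
```

```bash
cat > go.py <<'E'
# usage: go.py a z yawoff stand   -> delta in tool frame from measured pose
import sys,numpy as np
from cell import robot
from scipy.spatial.transform import Rotation as Ro
F={"r":(.587,.2915,11.1),"b":(.578,-.286,2.2),"c":(.618,-.017,8.0)}
def info():
    s=robot.state();R=Ro.from_quat(np.roll(s["tool_rot"],-1)).as_matrix();return s,R
if __name__=="__main__":
    s,R=info();k=sys.argv[1];x,y,w=F[k];c,sn=np.cos(np.radians(w)),np.sin(np.radians(w))
    yaw=np.degrees(np.arctan2(R[1,1],R[0,1]));p=s["position"]
    d=p[:2]-[x,y];print("t",round(s["clock"],2),"a,b,z mm",((np.array([c*d[0]+sn*d[1],-sn*d[0]+c*d[1],p[2]]))*1000).round(1),"yaw-y rel frame",round(yaw-w,2),"tilt",R[:,2].round(3),"W",round(s["width"]*1000,1),"F",s["force"].round(1),"j",s["joints"].round(2))
    if len(sys.argv)>2:
        a,b,z=[float(v)/1000 for v in sys.argv[2:5]];t=np.array([x+c*a-sn*b,y+sn*a+c*b,z])
        print("delta tool mm",((R.T@(t-p))*1000).round(1),"turn", [round(-(w+yy-yaw),1) for yy in(0,180,-180)])
E
python3 go.py r -21 0 240
```

```text
t 0.1 a,b,z mm [-344.5  381.3  226. ] yaw-y rel frame 62.57 tilt [-0.    -0.001 -1.   ] W 91.9 F [-0.  -0.8  0.2] j [-1.39  0.44  0.03  1.57 -0.01  1.13 -0.08]
delta tool mm [-462.8 -189.5  -13.7] turn [np.float64(62.6), np.float64(-117.4), np.float64(242.6)]
```

apply_moves:
  deltas:
    - [-0.035, -0.014, -0.014, -7]
    - [-0.07, -0.028, -0.02, -14]
    - [-0.105, -0.043, -0.02, -21]
    - [-0.14, -0.057, -0.02, -28]
    - [-0.175, -0.071, -0.02, -35]
  grip: 0.0918

```text
clock: 0.52
position: [0.3247, 0.4811, 0.2466]
tool_rot: [-0.0, -0.165, 0.986, -0.0]
force: [0.5, 0.3, -0.2]
width: 0.0919
```

```bash
python3 go.py r -21 0 240
```

```text
t 0.52 a,b,z mm [-220.9  236.5  246.6] yaw-y rel frame 97.94 tilt [-0. -0. -1.] W 91.9 F [ 0.5  0.3 -0.2] j [-1.03  0.35 -0.05  1.65  0.02  1.14  0.81]
delta tool mm [-165.3 -261.9    6.7] turn [np.float64(97.9), np.float64(-82.1), np.float64(277.9)]
```

apply_moves:
  deltas:
    - [-0.021, -0.033, 0.001, -7]
    - [-0.042, -0.066, 0.002, -14]
    - [-0.063, -0.1, 0.003, -21]
    - [-0.084, -0.132, 0.004, -28]
    - [-0.105, -0.165, 0.005, -35]

```text
clock: 0.93
position: [0.4761, 0.359, 0.2415]
tool_rot: [-0.0, -0.451, 0.893, -0.0]
force: [1.1, 1.0, -0.4]
width: 0.0924
```

```bash
python3 go.py r -21 0 240
```

```text
t 0.93 a,b,z mm [-95.8  87.6 241.5] yaw-y rel frame 132.49 tilt [-0. -0. -1.] W 92.4 F [ 1.1  1.  -0.4] j [-0.66  0.38 -0.1   1.62  0.04  1.14  1.73]
delta tool mm [   4.  -115.1    1.5] turn [np.float64(132.5), np.float64(-47.5), np.float64(312.5)]
```

apply_moves:
  deltas:
    - [0.001, -0.025, 0, -7]
    - [0.002, -0.05, 0, -14]
    - [0.003, -0.075, 0, -21]
    - [0.004, -0.1, 0, -28]
    - [0.004, -0.115, 0, -35]

```text
clock: 1.35
position: [0.567, 0.2854, 0.2411]
tool_rot: [-0.001, -0.697, 0.717, -0.001]
force: [0.5, 0.5, -0.5]
width: 0.0917
```

apply_moves:
  deltas:
    - [0, 0, 0, -7]
    - [0, 0, 0, -12.4]
    - [0, 0, 0, -12.4]

```text
clock: 1.6
position: [0.565, 0.2878, 0.2411]
tool_rot: [0.0, 0.771, -0.637, -0.0]
force: [-0.3, 0.3, -0.0]
width: 0.0914
```

```bash
python3 go.py r -21 0 200
```

```text
t 1.6 a,b,z mm [-22.3   0.6 241.1] yaw-y rel frame -180.26 tilt [-0.001 -0.    -1.   ] W 91.4 F [-0.3  0.3 -0. ] j [-0.39  0.46 -0.24  1.51  0.11  1.19  2.68]
delta tool mm [ 0.6 -1.4 41.1] turn [np.float64(-180.3), np.float64(-360.3), np.float64(-0.3)]
```

apply_moves:
  deltas:
    - [0, -0.001, 0.03, 0]
    - [0, -0.001, 0.06, 0]
    - [0, -0.001, 0.09, 0]
    - [0, -0.001, 0.115, 0]
    - [0, -0.001, 0.129, 0]

```text
clock: 2.02
position: [0.564, 0.2878, 0.1093]
tool_rot: [0.002, 0.769, -0.64, -0.001]
force: [0.4, -0.1, -0.3]
width: 0.0919
```

```bash
python3 go.py r -21 0 112
python3 - <<'E'
from cell import robot
import cv2
p,d=robot.capture("scene");cv2.imwrite("pics/s1.png",cv2.resize(p[120:290,340:520,::-1],None,fx=4,fy=3.5,interpolation=2))
E
```

```text
t 2.02 a,b,z mm [-23.3   0.8 109.3] yaw-y rel frame -180.66 tilt [-0.004 -0.002 -1.   ] W 91.9 F [ 0.4 -0.1 -0.3] j [-0.4   0.58 -0.23  1.66  0.16  0.93  2.63]
delta tool mm [ 0.8 -2.3 -2.7] turn [np.float64(-180.7), np.float64(-360.7), np.float64(-0.7)]
```

View pics/s1.png

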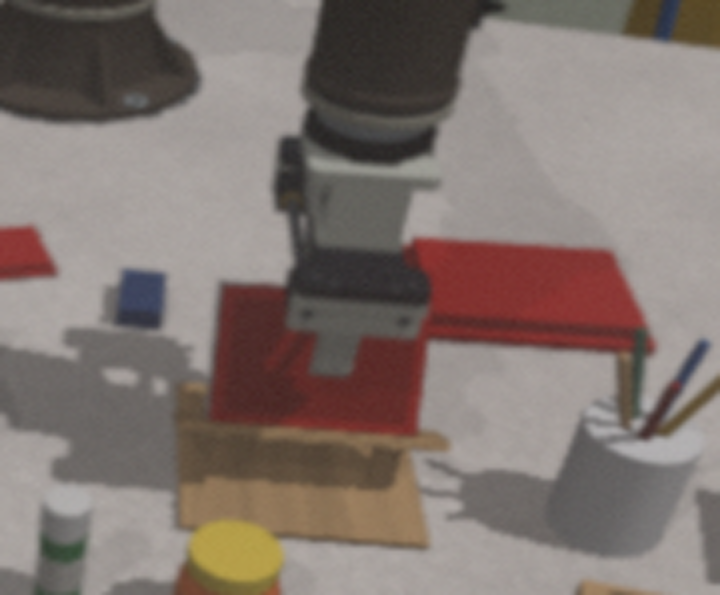

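apply_moves:
  deltas:
    - [0, -0.001, -0.003, 0]
    - [0, -0.001, -0.003, 0]
    - [0, -0.001, -0.003, 0]
    - [0, -0.001, -0.003, 0]
  grip: 0.053

```text
clock: 2.4
position: [0.5677, 0.2895, 0.1174]
tool_rot: [-0.001, 0.769, -0.639, 0.0]
force: [-0.3, -0.5, -0.6]
width: 0.0696
```

```bash
python3 go.py r -18 0 112
```

```text
t 2.4 a,b,z mm [-19.4   1.7 117.4] yaw-y rel frame -180.5 tilt [ 0.002  0.001 -1.   ] W 69.6 F [-0.3 -0.5 -0.6] j [-0.4   0.57 -0.23  1.65  0.15  0.94  2.64]
delta tool mm [ 1.7 -1.4  5.4] turn [np.float64(-180.5), np.float64(-360.5), np.float64(-0.5)]
```

apply_moves:
  deltas:
    - [0, 0, 0.003, 0]
    - [0, 0, 0.003, 0]
    - [0, 0, 0.003, 0]
    - [0, 0, 0.003, 0]

```text
clock: 2.73
position: [0.566, 0.2888, 0.1128]
tool_rot: [0.001, 0.77, -0.638, -0.0]
force: [-3.8, -1.5, 3.2]
width: 0.0533
```

```bash
python3 go.py r -18 0 112
```

```text
t 2.73 a,b,z mm [-21.1   1.4 112.8] yaw-y rel frame -180.45 tilt [-0.001 -0.    -1.   ] W 53.3 F [-3.8 -1.5  3.2] j [-0.4   0.57 -0.23  1.66  0.16  0.93  2.64]
delta tool mm [ 1.4 -3.1  0.8] turn [np.float64(-180.5), np.float64(-360.5), np.float64(-0.5)]
```

apply_moves:
  deltas:
    - [0, -0.002, 0, 0]
    - [0, -0.004, 0, 0]
    - [0, -0.006, 0, 0]
    - [0, -0.008, 0, 0]
    - [0, -0.008, 0, 0]
  grip: 0.049

```text
clock: 3.15
position: [0.5755, 0.2904, 0.1127]
tool_rot: [-0.0, 0.769, -0.639, 0.0]
force: [-1.3, -0.9, 1.5]
width: 0.049
```

```bash
python3 go.py r -1 0 112
```

```text
t 3.15 a,b,z mm [-11.5   1.1 112.7] yaw-y rel frame -180.49 tilt [ 0.001  0.    -1.   ] W 49.0 F [-1.3 -0.9  1.5] j [-0.4   0.58 -0.23  1.63  0.16  0.94  2.64]
delta tool mm [  1.  -10.5   0.8] turn [np.float64(-180.5), np.float64(-360.5), np.float64(-0.5)]
```

Forces are small and the box is following. Continue to 42 mm, then 34.

apply_moves:
  deltas:
    - [0, -0.003, 0, 0]
    - [0, -0.006, 0, 0]
    - [0, -0.009, 0, 0]
    - [0, -0.011, 0, 0]
    - [0, -0.011, 0, 0]
  grip: 0.043

```text
clock: 3.57
position: [0.5862, 0.2923, 0.1126]
tool_rot: [-0.0, 0.769, -0.639, 0.0]
force: [-0.5, 0.4, 0.6]
width: 0.0429
```

```bash
python3 go.py r 12 0 112
python3 - <<'E'
from cell import robot
import cv2
p,d=robot.capture("scene");cv2.imwrite("pics/s2.png",cv2.resize(p[120:290,340:520,::-1],None,fx=4,fy=3.5,interpolation=2))
E
```

```text
t 3.57 a,b,z mm [ -0.7   1.  112.6] yaw-y rel frame -180.49 tilt [ 0.  0. -1.] W 42.9 F [-0.5  0.4  0.6] j [-0.39  0.6  -0.23  1.6   0.16  0.95  2.65]
delta tool mm [  0.8 -12.7   0.6] turn [np.float64(-180.5), np.float64(-360.5), np.float64(-0.5)]
```

View pics/s2.png

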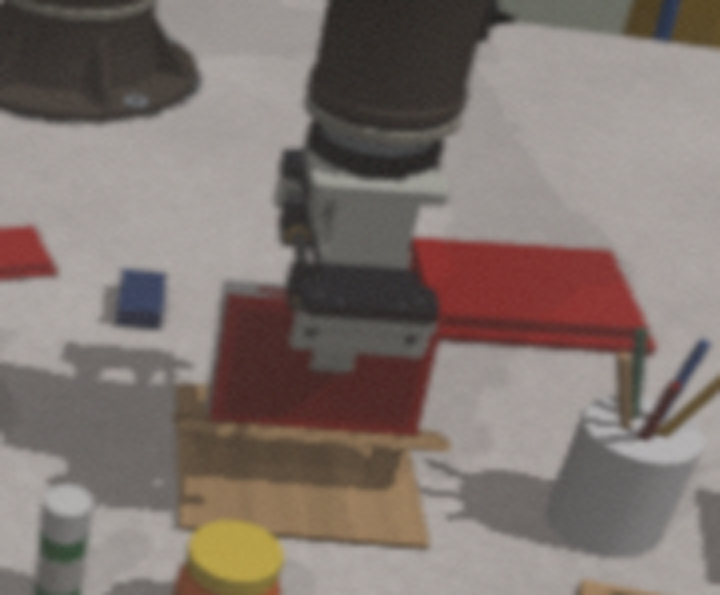

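apply_moves:
  deltas:
    - [0, -0.003, 0, 0]
    - [0, -0.006, 0, 0]
    - [0, -0.009, 0, 0]
    - [0, -0.012, 0, 0]
    - [0, -0.012, 0, 0]
  grip: 0.037

```text
clock: 4.03
position: [0.598, 0.2946, 0.1126]
tool_rot: [-0.0, 0.769, -0.639, 0.0]
force: [-0.8, -0.2, -0.2]
width: 0.0375
```

apply_moves:
  deltas:
    - [0, 0, 0, 0]
    - [0, 0, 0, 0]
    - [0, 0, 0, 0]
    - [0, 0, 0, 0]
  grip: 0.02

```text
clock: 4.37
position: [0.5971, 0.2944, 0.1125]
tool_rot: [0.0, 0.77, -0.639, -0.0]
force: [-0.8, -0.4, -2.1]
width: 0.0338
```

```bash
python3 go.py r 12 0 112
```

```text
t 4.37 a,b,z mm [ 10.4   0.9 112.5] yaw-y rel frame -180.46 tilt [-0. -0. -1.] W 33.8 F [-0.8 -0.4 -2.1] j [-0.39  0.62 -0.23  1.57  0.16  0.97  2.66]
delta tool mm [ 0.9 -1.6  0.5] turn [np.float64(-180.5), np.float64(-360.5), np.float64(-0.5)]
```

apply_moves:
  deltas:
    - [0, 0, -0.008, 0]
    - [0, 0, -0.024, 0]
    - [0, 0, -0.045, 0]
    - [0, 0, -0.07, 0]
    - [0, 0, -0.09, 0]

```text
clock: 4.78
position: [0.5974, 0.2947, 0.205]
tool_rot: [-0.001, 0.77, -0.638, 0.0]
force: [-0.0, 1.4, -2.1]
width: 0.034
```

apply_moves:
  deltas:
    - [0, 0, -0.015, 0]
    - [0, 0, -0.025, 0]
    - [0, 0, -0.03, 0]
    - [0, 0, -0.03, 0]

```text
clock: 5.12
position: [0.5976, 0.2948, 0.2339]
tool_rot: [-0.001, 0.77, -0.639, 0.0]
force: [0.2, 1.3, -1.7]
width: 0.0338
```

```bash
python3 go.py c 14 0 240
python3 - <<'E'
from cell import robot
import cv2
p,d=robot.capture("scene");cv2.imwrite("pics/s3.png",cv2.resize(p[80:290,340:520,::-1],None,fx=4,fy=2.8,interpolation=2))
E
```

```text
t 5.12 a,b,z mm [ 23.2 311.6 233.9] yaw-y rel frame -177.37 tilt [ 0.001  0.001 -1.   ] W 33.8 F [ 0.2  1.3 -1.7] j [-0.37  0.51 -0.26  1.43  0.14  1.21  2.68]
delta tool mm [310.8  23.5  -6.3] turn [np.float64(-177.4), np.float64(-357.4), np.float64(2.6)]
```

View pics/s3.png

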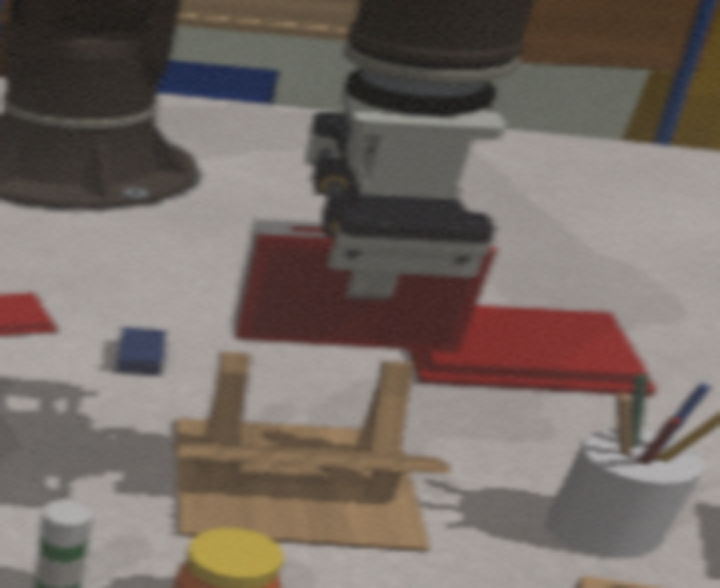

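apply_moves:
  deltas:
    - [0.012, 0.001, -0.001, 4]
    - [0.03, 0.003, -0.002, 11]
    - [0.055, 0.005, -0.003, 18]
    - [0.085, 0.007, -0.005, 25]
    - [0.115, 0.009, -0.006, 32]

```text
clock: 5.58
position: [0.6089, 0.179, 0.2373]
tool_rot: [-0.001, -0.562, 0.827, 0.0]
force: [0.7, -1.1, -2.1]
width: 0.034
```

```bash
python3 go.py c 14 0 240
```

```text
t 5.58 a,b,z mm [ 18.3 195.3 237.3] yaw-y rel frame 150.36 tilt [-0.002 -0.001 -1.   ] W 34.0 F [ 0.7 -1.1 -2.1] j [-0.29  0.45 -0.12  1.52  0.06  1.18  2.35]
delta tool mm [171.9 -92.9  -2.6] turn [np.float64(150.4), np.float64(-29.6), np.float64(330.4)]
```

apply_moves:
  deltas:
    - [0.026, -0.014, -0.001, 7]
    - [0.052, -0.028, -0.002, 14]
    - [0.078, -0.042, -0.002, 21]
    - [0.104, -0.056, -0.002, 28]
    - [0.12, -0.065, -0.003, 35]

```text
clock: 6.0
position: [0.6259, 0.04, 0.2402]
tool_rot: [-0.001, -0.285, 0.959, -0.001]
force: [-1.3, -0.4, -2.2]
width: 0.0337
```

```bash
python3 go.py c 14 0 240
```

```text
t 6.0 a,b,z mm [ 15.7  55.3 240.2] yaw-y rel frame 115.1 tilt [-0.002 -0.002 -1.   ] W 33.7 F [-1.3 -0.4 -2.2] j [-0.18  0.43  0.05  1.55 -0.02  1.17  2.02]
delta tool mm [ 25.1 -49.4   0.3] turn [np.float64(115.1), np.float64(-64.9), np.float64(295.1)]
```

apply_moves:
  deltas:
    - [0.009, -0.018, 0, 7]
    - [0.017, -0.034, 0, 14]
    - [0.022, -0.043, 0, 21]
    - [0.025, -0.049, 0, 28]
    - [0.025, -0.049, 0, 35]

```text
clock: 6.42
position: [0.6322, -0.0129, 0.2403]
tool_rot: [-0.001, 0.016, 1.0, -0.001]
force: [-0.9, 0.5, -2.5]
width: 0.0334
```

apply_moves:
  deltas:
    - [0, 0, 0, 7]
    - [0, 0, 0, 14]
    - [0, 0, 0, 21]
    - [0, 0, 0, 28]
    - [0, 0, 0, 35]

```text
clock: 6.83
position: [0.6321, -0.0102, 0.2402]
tool_rot: [-0.001, 0.315, 0.949, -0.001]
force: [0.3, -0.0, -2.7]
width: 0.0341
```

apply_moves:
  deltas:
    - [0, 0, 0, 7]
    - [0, 0, 0, 14]
    - [0, 0, 0, 21]
    - [0, 0, 0, 28]
    - [0, 0, 0, 35]

```text
clock: 7.25
position: [0.632, -0.0102, 0.2403]
tool_rot: [-0.001, 0.586, 0.81, -0.001]
force: [0.4, 1.0, -1.1]
width: 0.0338
```

```bash
python3 go.py c 14 0 200
```

```text
t 7.25 a,b,z mm [ 14.8   4.8 240.3] yaw-y rel frame 10.28 tilt [-0.002 -0.    -1.   ] W 33.8 F [ 0.4  1.  -1.1] j [-0.39  0.46  0.48  1.56 -0.22  1.18  0.45]
delta tool mm [-4.6 -1.6 40.3] turn [np.float64(10.3), np.float64(-169.7), np.float64(190.3)]
```

apply_moves:
  deltas:
    - [-0.003, -0.001, 0, 7]
    - [-0.0055, -0.0025, 0, 10.3]
    - [-0.0055, -0.0025, 0, 10.3]
    - [-0.0055, -0.0025, 0, 10.3]

```text
clock: 7.58
position: [0.6316, -0.0162, 0.2407]
tool_rot: [-0.001, 0.653, 0.757, -0.001]
force: [0.0, 1.3, -2.0]
width: 0.0338
```

```bash
python3 go.py c 13 -1 120
python3 - <<'E'
from cell import robot
import cv2
p,d=robot.capture("scene");cv2.imwrite("pics/s4.png",cv2.resize(p[60:280,200:400,::-1],None,fx=3.6,fy=2.7,interpolation=2))
p,d=robot.capture("top");cv2.imwrite("pics/t4.png",cv2.resize(p[110:250,240:420,::-1],None,fx=4,fy=4,interpolation=2))
E
```

```text
t 7.58 a,b,z mm [ 13.6  -1.1 240.7] yaw-y rel frame 0.45 tilt [-0.002 -0.    -1.   ] W 33.8 F [ 0.   1.3 -2. ] j [-0.41  0.46  0.52  1.56 -0.24  1.18  0.31]
delta tool mm [ 1.000e-01 -4.000e-01  1.207e+02] turn [np.float64(0.4), np.float64(-179.6), np.float64(180.4)]
```

View pics/s4.png

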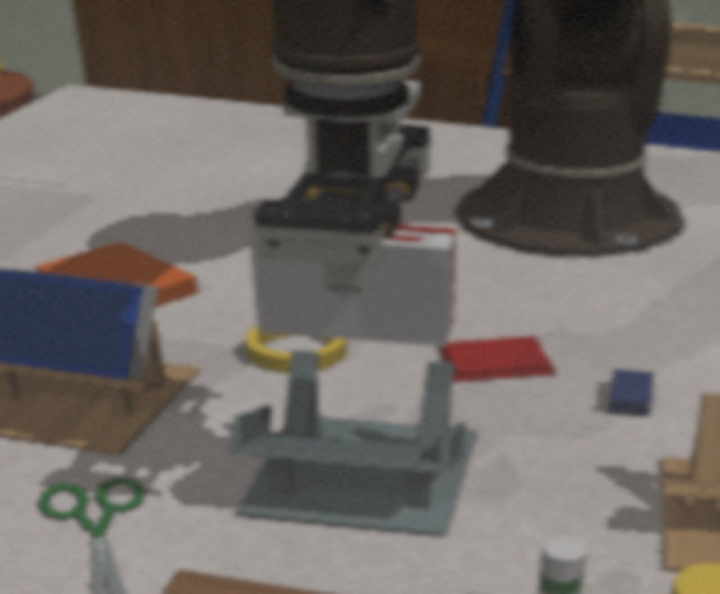

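View pics/t4.png

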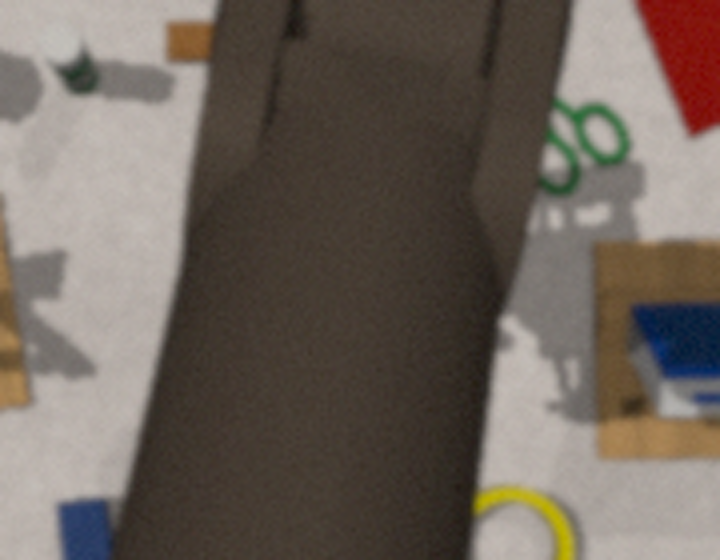

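Run:
```python
from h import *
from cell import robot
c=robot.calibration("scene")
P=onplane(c,[(271,184),(325.8,187)],.190);print(P)
w=np.radians(8);d=P[:,:2]-[.618,-.017];print(d@np.array([[np.cos(w),-np.sin(w)],[np.sin(w),np.cos(w)]]))
```

```text
[[ 0.66435292 -0.07172813  0.19      ]
 [ 0.63310357  0.05878429  0.19      ]]
[[ 0.03828513 -0.06064659]
 [ 0.02550372  0.07294476]]
```

```bash
cat > face.py <<'E'
from meas import *
from cell import robot
import sys
# box near point (x,y) frame; face plane normal horizontal-ish toward +x camera
def face(fr,alo,ahi,zlo,zhi,name="scene"):
    p,d=robot.capture(name);c=robot.calibration(name);s=dict(p=p,d=d,**c);C=cloud(s)
    x,y,w=fr;w=np.radians(w);R=np.array([[np.cos(w),-np.sin(w)],[np.sin(w),np.cos(w)]])
    h=np.dstack([(C[...,:2]-[x,y])@R,C[...,2]])
    hsv=cv2.cvtColor(p,cv2.COLOR_RGB2HSV)
    m=(d>0)&(h[...,0]>alo)&(h[...,0]<ahi)&(h[...,2]>zlo)&(h[...,2]<zhi)&(abs(h[...,1])<.09)
    return p,h,m,s
E
python3 - <<'E'
from face import *
p,h,m,s=face((.618,-.017,8),.01,.05,.19,.26)
m=cv2.morphologyEx(m.astype(np.uint8),2,np.ones((3,3)))>0
P=h[m]; 
A=np.c_[P[:,1],P[:,2],np.ones(len(P))]
for _ in range(5):
    k=np.linalg.lstsq(A,P[:,0],rcond=None)[0];r=P[:,0]-A@k;g=abs(r)<2.5*r.std();P=P[g];A=A[g]
print(len(P),"yaw err deg",np.degrees(k[0]),"tilt",np.degrees(k[1]),"a at z.2",k[1]*.2+k[2],r.std())
for z in np.arange(.192,.235,.006):
    q=P[abs(P[:,2]-z)<.003,1];
    if len(q)>5: print(z.round(3),np.percentile(q,[1,99]).round(4),len(q))
hb=[]
for b in np.arange(-.06,.07,.02):
    q=h[(abs(h[...,1]-b)<.01)&(abs(h[...,0]-.03)<.012)&(h[...,2]>.17)&(h[...,2]<.25)][:,2];print("b",b.round(2),q.min().round(4))
E
```

```text
1221 yaw err deg -0.536480445308445 tilt 0.21659572830911614 a at z.2 0.0301328705520156 0.0012812652490811754
0.192 [-0.0597  0.0645] 89
0.198 [-0.0589  0.0686] 105
0.204 [-0.0593  0.0668] 114
0.21 [-0.0595  0.0684] 110
0.216 [-0.0605  0.0683] 102
0.222 [-0.0598  0.0682] 114
0.228 [-0.0602  0.0682] 113
0.234 [-0.0602  0.068 ] 113
b -0.06 0.1866
b -0.04 0.1874
b -0.02 0.1875
b 0.0 0.1882
b 0.02 0.1886
b 0.04 0.1876
b 0.06 0.188
```

Run:
```python
from meas import *
for n in("scene0.npz","top0.npz"):
    s=load(n);C=cloud(s);w=np.radians(8);R=np.array([[np.cos(w),-np.sin(w)],[np.sin(w),np.cos(w)]])
    h=np.dstack([(C[...,:2]-[.618,-.017])@R,C[...,2]]).reshape(-1,3)[s["d"].ravel()>0]
    # rails: z .07-.12, plane a=-(z-.045)*.577
    m=(h[:,2]>.07)&(h[:,2]<.125)&(abs(h[:,0]+(h[:,2]-.045)*.577)<.008)&(abs(h[:,1])<.08)
    for sg in(-1,1):
        q=h[m&(h[:,1]*sg>0)];print(n,"rail",sg,np.percentile(q[:,1],[3,50,97]).round(4),len(q),"off",np.median(q[:,0]+(q[:,2]-.045)*.577).round(4))
    lz=h[:,2]-(.045+h[:,0]*.577)
    m=(abs(lz)<.004)&(h[:,0]>.01)&(h[:,0]<.07)&(abs(h[:,1])<.09)
    q=h[m];print(" ledge b",np.percentile(q[:,1],[1,99]).round(4),len(q),np.median(lz[m]))
    m=(lz>.012)&(lz<.04)&(h[:,0]>.01)&(h[:,0]<.08)&(abs(h[:,1])<.1)
    for sg in(-1,1):
        q=h[m&(h[:,1]*sg>0)];print(" cheek",sg,np.percentile(q[:,1],[5,25,50,75,95]).round(4),len(q))
```

```text
scene0.npz rail -1 [-0.0586 -0.049  -0.04  ] 159 off 0.0003
scene0.npz rail 1 [0.0451 0.0547 0.0639] 159 off 0.0
 ledge b [-0.0692  0.0799] 266 0.0002192786037395686
 cheek -1 [-0.0732 -0.0702 -0.0692 -0.0688 -0.0684] 64
 cheek 1 [0.0741 0.076  0.0785 0.0791 0.0794] 45
top0.npz rail -1 [-0.0726 -0.0517 -0.042 ] 88 off 0.0003
top0.npz rail 1 [0.0433 0.0526 0.0618] 85 off 0.0001
 ledge b [-0.0694  0.0701] 1141 -0.0004943565837518676
 cheek -1 [-0.0758 -0.0741 -0.0723 -0.0708 -0.0703] 68
 cheek 1 [0.0716 0.0726 0.0743 0.0758 0.0772] 57
```

apply_moves:
  deltas:
    - [0.0, -0.0005, 0.025, 0.4]
    - [0.001, -0.0005, 0.05, 0.4]
    - [0.001, -0.0005, 0.075, 0.4]
    - [0.001, -0.0005, 0.1, 0.4]
    - [0.001, -0.0005, 0.116, 0.4]

```text
clock: 8.15
position: [0.6304, -0.0149, 0.1232]
tool_rot: [-0.001, 0.656, 0.755, -0.001]
force: [-0.2, -0.2, -2.2]
width: 0.034
```

apply_moves:
  deltas:
    - [0, 0, 0, 0]
    - [0, 0, 0, 0]
    - [0, 0, 0, 0]

```text
clock: 8.4
position: [0.6324, -0.0154, 0.127]
tool_rot: [0.001, 0.656, 0.754, 0.001]
force: [1.0, 0.7, -0.4]
width: 0.0335
```

```bash
python3 go.py c 13 -2 120
```

```text
t 8.4 a,b,z mm [ 14.5  -0.4 127. ] yaw-y rel frame -0.04 tilt [ 0.002  0.    -1.   ] W 33.5 F [ 1.   0.7 -0.4] j [-0.38  0.57  0.48  1.7  -0.31  0.95  0.36]
delta tool mm [-1.6 -1.5  7. ] turn [np.float64(-0.0), np.float64(-180.0), np.float64(180.0)]
```

apply_moves:
  deltas:
    - [-0.001, -0.0005, 0.002, 0]
    - [-0.0018, -0.001, 0.004, 0]
    - [-0.0018, -0.001, 0.006, 0]
    - [-0.0018, -0.001, 0.0075, 0]
    - [-0.0018, -0.001, 0.0075, 0]

```text
clock: 8.82
position: [0.6307, -0.0172, 0.1181]
tool_rot: [-0.0, 0.656, 0.754, -0.0]
force: [-0.5, 0.4, -3.0]
width: 0.034
```

```bash
python3 go.py c 13 -2 114
```

```text
t 8.82 a,b,z mm [ 12.5  -1.9 118.1] yaw-y rel frame -0.06 tilt [-0.  0. -1.] W 34.0 F [-0.5  0.4 -3. ] j [-0.37  0.58  0.47  1.71 -0.31  0.93  0.36]
delta tool mm [-0.1  0.5  4.1] turn [np.float64(-0.1), np.float64(-180.1), np.float64(179.9)]
```

apply_moves:
  deltas:
    - [0, 0.0005, 0.001, 0]
    - [0, 0.0005, 0.002, 0]
    - [0, 0.0005, 0.003, 0]
    - [0, 0.0005, 0.003, 0]

```text
clock: 9.15
position: [0.6314, -0.0171, 0.1154]
tool_rot: [0.0, 0.656, 0.754, 0.0]
force: [0.0, -0.1, -0.8]
width: 0.0336
```

```bash
python3 go.py c 13 -2 114
```

```text
t 9.15 a,b,z mm [ 13.3  -2.  115.4] yaw-y rel frame -0.06 tilt [ 0.  0. -1.] W 33.6 F [ 0.  -0.1 -0.8] j [-0.37  0.58  0.47  1.71 -0.32  0.93  0.37]
delta tool mm [-0.  -0.3  1.4] turn [np.float64(-0.1), np.float64(-180.1), np.float64(179.9)]
```

apply_moves:
  deltas:
    - [0, 0, 0.0005, 0]
    - [0, 0, 0.001, 0]
    - [0, 0, 0.0015, 0]
    - [0, 0, 0.0015, 0]

```text
clock: 9.48
position: [0.6315, -0.0172, 0.1151]
tool_rot: [0.0, 0.657, 0.754, 0.001]
force: [-4.7, 0.6, 11.0]
width: 0.0337
```

apply_moves:
  deltas:
    - [0, 0, 0.0005, 0]
    - [0, 0, 0.001, 0]
    - [0, 0, 0.001, 0]
    - [0, 0, 0.001, 0]

```text
clock: 9.82
position: [0.6316, -0.0172, 0.115]
tool_rot: [0.0, 0.657, 0.754, 0.001]
force: [-7.9, 0.6, 21.7]
width: 0.0343
```

```bash
python3 go.py c 13 -2 112
```

```text
t 9.82 a,b,z mm [ 13.4  -2.1 115. ] yaw-y rel frame -0.07 tilt [ 0.001  0.001 -1.   ] W 34.3 F [-7.9  0.6 21.7] j [-0.37  0.58  0.47  1.71 -0.32  0.93  0.37]
delta tool mm [ 0.1 -0.4  3. ] turn [np.float64(-0.1), np.float64(-180.1), np.float64(179.9)]
```

apply_moves:
  deltas:
    - [0, 0, -0.001, 0]
    - [0, 0, -0.0022, 0]
    - [0, 0, -0.0022, 0]

```text
clock: 10.07
position: [0.6315, -0.0171, 0.1153]
tool_rot: [0.0, 0.656, 0.754, 0.0]
force: [-1.2, 0.7, 3.1]
width: 0.0341
```

apply_moves:
  deltas:
    - [0, -0.0005, 0, 0]
    - [0, -0.0015, 0, 0]
    - [0, -0.0025, 0, 0]
    - [0, -0.0035, 0, 0]
    - [0, -0.004, 0, 0]
  grip: 0.038

```text
clock: 10.48
position: [0.6271, -0.0178, 0.1148]
tool_rot: [-0.0, 0.657, 0.754, -0.0]
force: [0.7, 0.6, -0.7]
width: 0.038
```

```bash
python3 go.py c 1.5 -2 115
```

```text
t 10.48 a,b,z mm [  8.9  -2.  114.8] yaw-y rel frame -0.07 tilt [-0. -0. -1.] W 38.0 F [ 0.7  0.6 -0.7] j [-0.37  0.58  0.47  1.72 -0.32  0.92  0.37]
delta tool mm [ 0.  -7.4 -0.2] turn [np.float64(-0.1), np.float64(-180.1), np.float64(179.9)]
```

apply_moves:
  deltas:
    - [0, -0.0015, 0, 0]
    - [0, -0.003, 0, 0]
    - [0, -0.0045, 0, 0]
    - [0, -0.006, 0, 0]
    - [0, -0.0074, 0, 0]
  grip: 0.044

```text
clock: 10.9
position: [0.6198, -0.0188, 0.1149]
tool_rot: [-0.0, 0.656, 0.754, -0.0]
force: [-0.5, 0.4, -0.1]
width: 0.0438
```

```bash
python3 go.py c -9.7 -2 115
python3 - <<'E'
from cell import robot
import cv2
p,d=robot.capture("scene");cv2.imwrite("pics/s5.png",cv2.resize(p[80:280,220:400,::-1],None,fx=4,fy=3,interpolation=2))
E
```

```text
t 10.9 a,b,z mm [  1.6  -2.  114.9] yaw-y rel frame -0.06 tilt [-0.  0. -1.] W 43.8 F [-0.5  0.4 -0.1] j [-0.37  0.56  0.47  1.74 -0.31  0.91  0.37]
delta tool mm [ -0.  -11.3  -0.1] turn [np.float64(-0.1), np.float64(-180.1), np.float64(179.9)]
```

View pics/s5.png

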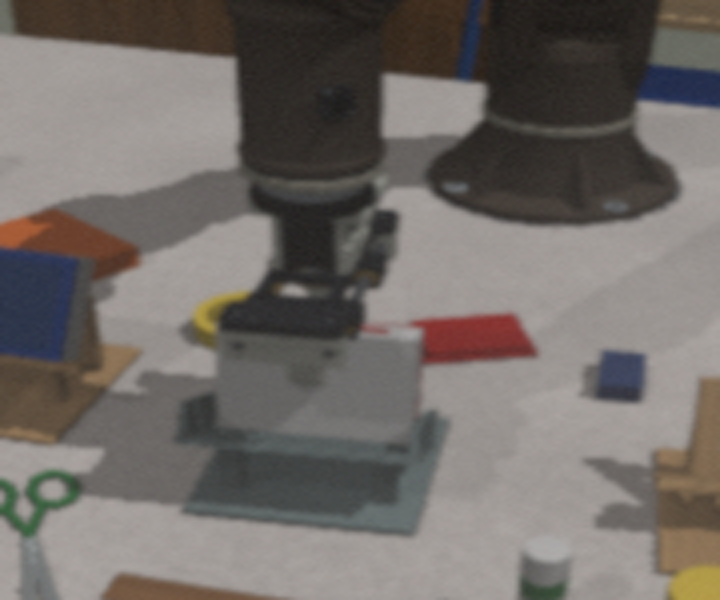

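The box stands between the cheeks, tilting onto the back finger. Continue.

apply_moves:
  deltas:
    - [0, -0.0015, 0, 0]
    - [0, -0.003, 0, 0]
    - [0, -0.0045, 0, 0]
    - [0, -0.006, 0, 0]
    - [0, -0.008, 0, 0]
  grip: 0.048

```text
clock: 11.37
position: [0.612, -0.0198, 0.1149]
tool_rot: [0.0, 0.656, 0.754, 0.0]
force: [-1.6, -0.2, -0.0]
width: 0.0481
```

apply_moves:
  deltas:
    - [0, -0.002, 0, 0]
    - [0, -0.004, 0, 0]
    - [0, -0.006, 0, 0]
    - [0, -0.008, 0, 0]
    - [0, -0.009, 0, 0]
  grip: 0.054

```text
clock: 11.78
position: [0.6029, -0.0211, 0.115]
tool_rot: [-0.0, 0.657, 0.754, -0.0]
force: [0.4, -0.9, -0.2]
width: 0.054
```

```bash
python3 go.py c -9.7 -2 115
python3 - <<'E'
from cell import robot
import cv2
p,d=robot.capture("scene");cv2.imwrite("pics/s6.png",cv2.resize(p[80:280,220:400,::-1],None,fx=4,fy=3,interpolation=2))
E
```

```text
t 11.78 a,b,z mm [-15.6  -2.  115. ] yaw-y rel frame -0.07 tilt [-0.  0. -1.] W 54.0 F [ 0.4 -0.9 -0.2] j [-0.38  0.54  0.47  1.78 -0.31  0.89  0.37]
delta tool mm [-0.   5.9 -0. ] turn [np.float64(-0.1), np.float64(-180.1), np.float64(179.9)]
```

View pics/s6.png

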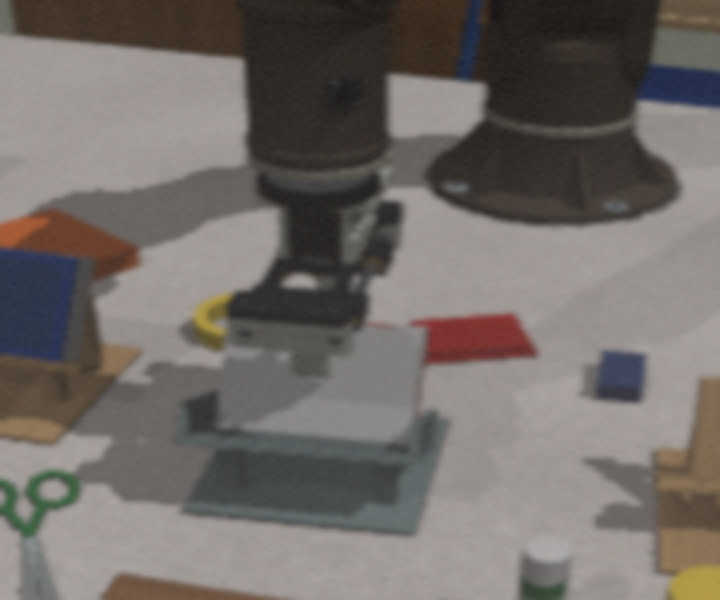

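apply_moves:
  deltas:
    - [0, -0.001, 0, 0]
    - [0, -0.002, 0, 0]
    - [0, -0.003, 0, 0]
    - [0, -0.004, 0, 0]
    - [0, -0.005, 0, 0]
  grip: 0.06

```text
clock: 12.25
position: [0.5983, -0.0218, 0.115]
tool_rot: [0.0, 0.656, 0.754, 0.0]
force: [0.0, 0.1, -0.2]
width: 0.0601
```

apply_moves:
  deltas:
    - [0, 0, 0, 0]
    - [0, 0, 0, 0]
    - [0, 0, 0, 0]
    - [0, 0, 0, 0]
    - [0, 0, 0, 0]
  grip: 0.09

```text
clock: 12.67
position: [0.5983, -0.0217, 0.115]
tool_rot: [0.0, 0.656, 0.754, 0.0]
force: [-0.7, -0.3, -0.0]
width: 0.0878
```

```bash
python3 go.py c -20 -2 115
python3 - <<'E'
from cell import robot
import cv2
p,d=robot.capture("scene");cv2.imwrite("pics/s7.png",cv2.resize(p[80:280,220:400,::-1],None,fx=4,fy=3,interpolation=2))
E
```

```text
t 12.67 a,b,z mm [-20.1  -2.  115. ] yaw-y rel frame -0.06 tilt [ 0.  0. -1.] W 87.8 F [-0.7 -0.3 -0. ] j [-0.38  0.53  0.48  1.8  -0.31  0.89  0.37]
delta tool mm [-0.   0.1 -0. ] turn [np.float64(-0.1), np.float64(-180.1), np.float64(179.9)]
```

View pics/s7.png

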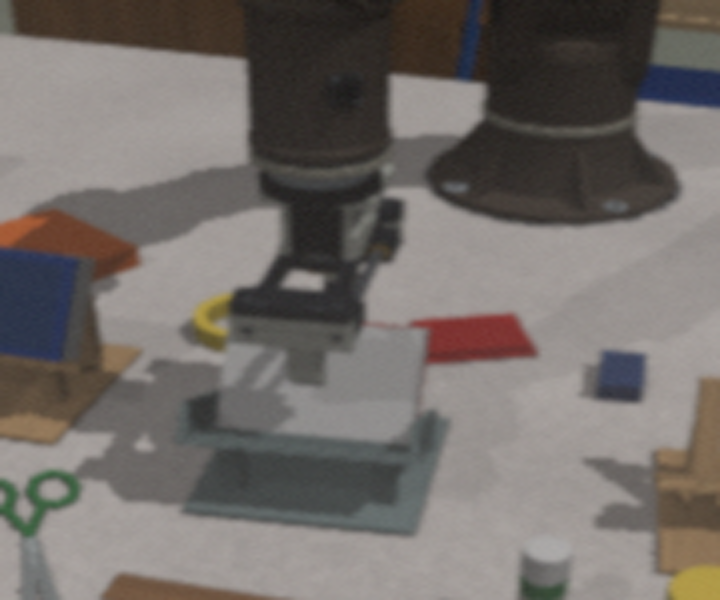

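Released. Raise straight up and check the seating.

apply_moves:
  deltas:
    - [0, 0, -0.015, 0]
    - [0, 0, -0.04, 0]
    - [0, 0, -0.07, 0]
    - [0, 0, -0.1, 0]
    - [0, 0, -0.13, 0]
  grip: 0.0918

```text
clock: 13.13
position: [0.5979, -0.0219, 0.2463]
tool_rot: [-0.0, 0.657, 0.754, -0.0]
force: [0.9, -0.1, -0.3]
width: 0.0915
```

```bash
cat > chk.py <<'E'
from face import *
def run(dist,fr=(.618,-.017,8.)):
    p,h,m,s=face(fr,-.06,.11,.04,.17)
    # coordinates: u up-slope, n off rails
    u=-.5*h[...,0]+.866*(h[...,2]-.045);n=.866*h[...,0]+.5*(h[...,2]-.045)
    m=m&(abs(n-dist)<.012)&(u>-.01)&(u<.13)&(abs(h[...,1])<.08)
    m=cv2.morphologyEx(m.astype(np.uint8),2,np.ones((3,3)))>0
    U,N,B=u[m],n[m],h[...,1][m]
    A=np.c_[U,B,np.ones(len(U))]
    g=np.ones(len(U),bool)
    for _ in range(5):
        k=np.linalg.lstsq(A[g],N[g],rcond=None)[0];r=N-A@k;g=abs(r)<2.5*r[g].std()
    e=abs(r)<.005
    print("pts",g.sum(),"n at u50",(k[0]*.05+k[2]).round(4),"tilt deg",np.degrees(k[0]).round(2),"yaw deg",np.degrees(k[1]).round(2),"u ext",np.percentile(U[e],[.5,99.5]).round(4),"b ext",np.percentile(B[e],[.5,99.5]).round(4))
    for b in(-.05,-.03,-.01,.01,.03,.05):
        q=U[e&(abs(B-b)<.01)];print("  b",b,"u",q.min().round(4),q.max().round(4))
    return p
if __name__=="__main__":
    p=run(float(sys.argv[1])/1000);cv2.imwrite("pics/"+sys.argv[2],cv2.resize(p[80:280,180:400,::-1],None,fx=3.5,fy=3,interpolation=2))
E
python3 go.py b -21 0 240; python3 chk.py 34 s8.png
```

```text
t 13.13 a,b,z mm [ 30.1 263.2 246.3] yaw-y rel frame 5.72 tilt [-0. -0. -1.] W 91.5 F [ 0.9 -0.1 -0.3] j [-0.43  0.4   0.54  1.65 -0.22  1.16  0.3 ]
delta tool mm [-256.8  -77.     6.3] turn [np.float64(5.7), np.float64(-174.3), np.float64(185.7)]
pts 1839 n at u50 0.0343 tilt deg 0.11 yaw deg -0.15 u ext [0.     0.1002] b ext [-0.0621  0.067 ]
  b -0.05 u -0.0006 0.1002
  b -0.03 u -0.0 0.1005
  b -0.01 u -0.0001 0.1004
  b 0.01 u -0.0006 0.1006
  b 0.03 u -0.0001 0.0998
  b 0.05 u -0.0004 0.1004
```

View pics/s8.png

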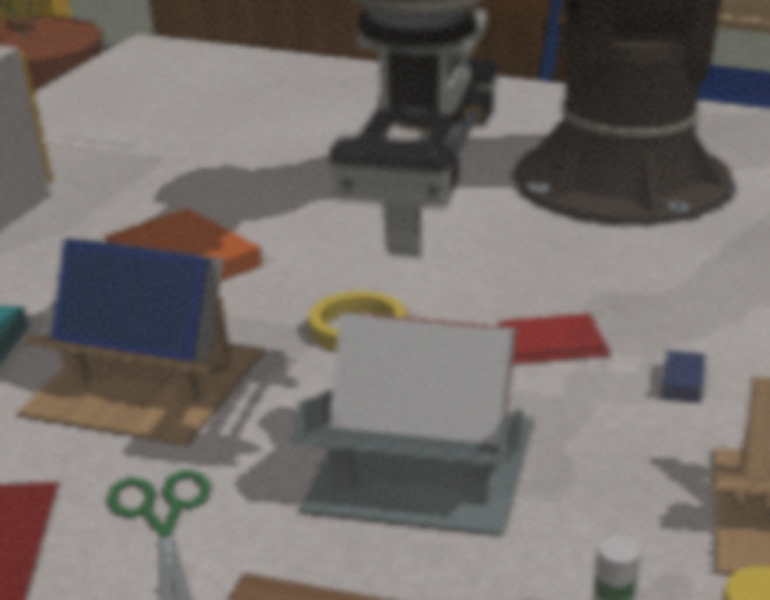

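apply_moves:
  deltas:
    - [-0.035, -0.01, 0.001, 7]
    - [-0.07, -0.021, 0.002, 14]
    - [-0.105, -0.031, 0.003, 21]
    - [-0.14, -0.042, 0.004, 28]
    - [-0.175, -0.052, 0.005, 35]

```text
clock: 13.6
position: [0.5703, -0.2038, 0.24]
tool_rot: [0.0, 0.854, 0.52, 0.0]
force: [-0.0, 0.4, -0.3]
width: 0.0918
```

```bash
python3 go.py b -21 0 240
```

```text
t 13.6 a,b,z mm [ -4.5  82.5 240. ] yaw-y rel frame -29.59 tilt [ 0.001  0.    -1.   ] W 91.8 F [-0.   0.4 -0.3] j [-0.23  0.45  0.71  1.65 -0.32  1.17  0.08]
delta tool mm [-79.9  26.4  -0. ] turn [np.float64(-29.6), np.float64(-209.6), np.float64(150.4)]
```

apply_moves:
  deltas:
    - [-0.025, 0.008, 0, 7]
    - [-0.05, 0.016, 0, 14]
    - [-0.07, 0.023, 0, 21]
    - [-0.08, 0.026, 0, 28]
    - [-0.08, 0.026, 0, 35]

```text
clock: 14.02
position: [0.5561, -0.2891, 0.2401]
tool_rot: [0.001, 0.972, 0.236, -0.0]
force: [-0.8, -0.7, 0.5]
width: 0.0916
```

apply_moves:
  deltas:
    - [0, 0, 0, 7]
    - [0, 0, 0, 14]
    - [0, 0, 0, 21]
    - [0, 0, 0, 28]
    - [0, 0, 0, 35]

```text
clock: 14.43
position: [0.5577, -0.2852, 0.2398]
tool_rot: [-0.0, 0.998, -0.065, 0.0]
force: [0.7, 0.7, -0.2]
width: 0.0916
```

apply_moves:
  deltas:
    - [0, 0, 0, 7]
    - [0, 0, 0, 14]
    - [0, 0, 0, 21]
    - [0, 0, 0, 28]
    - [0, 0, 0, 35]

```text
clock: 14.85
position: [0.5578, -0.2852, 0.2398]
tool_rot: [-0.0, 0.932, -0.362, 0.0]
force: [-0.1, 0.0, 0.1]
width: 0.0917
```

```bash
python3 go.py b -21 0 240
```

```text
t 14.85 a,b,z mm [-20.2   1.6 239.8] yaw-y rel frame -134.59 tilt [ 0.  0. -1.] W 91.7 F [-0.1  0.   0.1] j [-0.31  0.67  1.2   1.61 -0.64  1.31 -1.32]
delta tool mm [ 0.6  1.7 -0.2] turn [np.float64(-134.6), np.float64(-314.6), np.float64(45.4)]
```

apply_moves:
  deltas:
    - [0, 0, 0, 5]
    - [0, 0, 0, 10]
    - [0, 0, 0, 10]

```text
clock: 15.1
position: [0.5577, -0.2852, 0.2395]
tool_rot: [0.0, 0.898, -0.441, -0.0]
force: [-0.2, 0.5, 0.3]
width: 0.0918
```

```bash
python3 go.py b -21 0 240
```

```text
t 15.1 a,b,z mm [-20.2   1.6 239.5] yaw-y rel frame -144.49 tilt [-0.001 -0.    -1.   ] W 91.8 F [-0.2  0.5  0.3] j [-0.32  0.69  1.23  1.61 -0.67  1.33 -1.47]
delta tool mm [ 0.9  1.6 -0.5] turn [np.float64(-144.5), np.float64(-324.5), np.float64(35.5)]
```

apply_moves:
  deltas:
    - [0, 0, 0, 5]
    - [0, 0, 0, 10]
    - [0, 0, 0, 15]
    - [0, 0, 0, 15]

```text
clock: 15.43
position: [0.5577, -0.2853, 0.2397]
tool_rot: [0.0, 0.833, -0.553, -0.0]
force: [-0.3, 0.0, -0.2]
width: 0.0917
```

```bash
python3 go.py b -21 0 240
```

```text
t 15.43 a,b,z mm [-20.3   1.5 239.7] yaw-y rel frame -159.33 tilt [-0.  0. -1.] W 91.7 F [-0.3  0.  -0.2] j [-0.33  0.71  1.26  1.61 -0.69  1.34 -1.71]
delta tool mm [ 1.2  1.2 -0.3] turn [np.float64(-159.3), np.float64(-339.3), np.float64(20.7)]
```

apply_moves:
  deltas:
    - [0.001, 0.001, 0, 7]
    - [0.0012, 0.0012, 0, 14]
    - [0.0012, 0.0012, 0, 20.7]
    - [0.0012, 0.0012, 0, 20.7]

```text
clock: 15.77
position: [0.557, -0.2869, 0.2398]
tool_rot: [-0.0, 0.72, -0.693, -0.0]
force: [0.3, -0.6, -0.4]
width: 0.0916
```

```bash
python3 go.py b -21 0 112
```

```text
t 15.77 a,b,z mm [-2.100e+01 -1.000e-01  2.398e+02] yaw-y rel frame -180.01 tilt [-0.  0. -1.] W 91.6 F [ 0.3 -0.6 -0.4] j [-0.33  0.72  1.28  1.61 -0.7   1.35 -2.05]
delta tool mm [-1.000e-01 -0.000e+00  1.278e+02] turn [np.float64(-180.0), np.float64(-360.0), np.float64(-0.0)]
```

apply_moves:
  deltas:
    - [0, 0, 0.03, 0]
    - [0, 0, 0.06, 0]
    - [0, 0, 0.09, 0]
    - [0, 0, 0.115, 0]
    - [0, 0, 0.126, 0]

```text
clock: 16.18
position: [0.556, -0.2855, 0.1107]
tool_rot: [0.0, 0.723, -0.69, -0.002]
force: [-0.6, 0.3, 0.9]
width: 0.0918
```

apply_moves:
  deltas:
    - [0, 0, 0, 0]
    - [0, 0, 0, 0]
  grip: 0.06

```text
clock: 16.35
position: [0.5571, -0.2872, 0.1146]
tool_rot: [0.0, 0.722, -0.692, 0.0]
force: [-0.2, 0.4, 0.8]
width: 0.0826
```

```bash
python3 go.py b -21 0 114
```

```text
t 16.35 a,b,z mm [-21.   -0.4 114.6] yaw-y rel frame -179.79 tilt [-0. -0. -1.] W 82.6 F [-0.2  0.4  0.8] j [-0.28  0.83  1.17  1.75 -0.84  1.15 -1.95]
delta tool mm [-0.4  0.   0.6] turn [np.float64(-179.8), np.float64(-359.8), np.float64(0.2)]
```

apply_moves:
  deltas:
    - [0, 0, 0, 0]
    - [0, 0, 0, 0]
    - [0, 0, 0, 0]
    - [0, 0, 0, 0]
    - [0, 0, 0, 0]
  grip: 0.053

```text
clock: 16.77
position: [0.5565, -0.2873, 0.1146]
tool_rot: [0.0, 0.721, -0.693, 0.0]
force: [-3.0, -0.1, 2.7]
width: 0.054
```

```bash
python3 go.py b -12 0 114
```

```text
t 16.77 a,b,z mm [-21.5  -0.5 114.6] yaw-y rel frame -179.98 tilt [-0. -0. -1.] W 54.0 F [-3.  -0.1  2.7] j [-0.28  0.83  1.17  1.75 -0.84  1.15 -1.95]
delta tool mm [-0.5 -9.5  0.6] turn [np.float64(-180.0), np.float64(-360.0), np.float64(0.0)]
```

Same behaviour as with the red box; continue the same sequence.

apply_moves:
  deltas:
    - [0, -0.002, 0, 0]
    - [0, -0.004, 0, 0]
    - [0, -0.006, 0, 0]
    - [0, -0.009, 0, 0]
    - [0, -0.009, 0, 0]
  grip: 0.049

```text
clock: 17.18
position: [0.567, -0.2863, 0.1138]
tool_rot: [-0.0, 0.721, -0.693, 0.0]
force: [-0.9, -0.3, 0.8]
width: 0.0493
```

apply_moves:
  deltas:
    - [0, -0.003, 0, 0]
    - [0, -0.006, 0, 0]
    - [0, -0.009, 0, 0]
    - [0, -0.011, 0, 0]
    - [0, -0.011, 0, 0]
  grip: 0.043

```text
clock: 17.6
position: [0.5777, -0.2859, 0.1138]
tool_rot: [-0.0, 0.721, -0.693, 0.0]
force: [-0.4, -0.1, 0.3]
width: 0.0429
```

apply_moves:
  deltas:
    - [0, -0.003, 0, 0]
    - [0, -0.006, 0, 0]
    - [0, -0.009, 0, 0]
    - [0, -0.012, 0, 0]
    - [0, -0.012, 0, 0]
  grip: 0.037

```text
clock: 18.02
position: [0.5898, -0.2854, 0.1138]
tool_rot: [-0.0, 0.721, -0.693, 0.0]
force: [0.1, -1.2, -0.5]
width: 0.0368
```

apply_moves:
  deltas:
    - [0, 0, 0, 0]
    - [0, 0, 0, 0]
    - [0, 0, 0, 0]
    - [0, 0, 0, 0]
  grip: 0.02

```text
clock: 18.35
position: [0.5888, -0.2855, 0.1138]
tool_rot: [-0.0, 0.721, -0.693, -0.0]
force: [0.4, -0.4, -1.7]
width: 0.0335
```

```bash
python3 go.py b 12 0 114
```

```text
t 18.35 a,b,z mm [1.080e+01 1.000e-01 1.138e+02] yaw-y rel frame -179.97 tilt [-0.  0. -1.] W 33.5 F [ 0.4 -0.4 -1.7] j [-0.27  0.86  1.15  1.68 -0.85  1.18 -2.  ]
delta tool mm [ 0.1 -1.2 -0.2] turn [np.float64(-180.0), np.float64(-360.0), np.float64(0.0)]
```

apply_moves:
  deltas:
    - [0, 0, -0.008, 0]
    - [0, 0, -0.024, 0]
    - [0, 0, -0.045, 0]
    - [0, 0, -0.07, 0]
    - [0, 0, -0.09, 0]

```text
clock: 18.77
position: [0.589, -0.2864, 0.2072]
tool_rot: [0.0, 0.721, -0.693, 0.001]
force: [0.5, 0.6, -2.8]
width: 0.0338
```

apply_moves:
  deltas:
    - [0, 0, -0.02, 0]
    - [0, 0, -0.035, 0]
    - [0, 0, -0.045, 0]
    - [0, 0, -0.045, 0]

```text
clock: 19.1
position: [0.5895, -0.2866, 0.2518]
tool_rot: [-0.001, 0.721, -0.693, 0.002]
force: [-0.4, -0.2, -0.8]
width: 0.0339
```

```bash
python3 go.py c 43 0 245
python3 - <<'E'
from cell import robot
import cv2
p,d=robot.capture("scene");cv2.imwrite("pics/s9.png",cv2.resize(p[60:260,130:350,::-1],None,fx=3.5,fy=3,interpolation=2))
E
```

```text
t 19.1 a,b,z mm [ -65.8 -263.   251.8] yaw-y rel frame -185.77 tilt [ 0.003 -0.002 -1.   ] W 33.9 F [-0.4 -0.2 -0.8] j [-0.3   0.73  1.24  1.52 -0.7   1.39 -2.11]
delta tool mm [-272.6  -81.7    6.6] turn [np.float64(-185.8), np.float64(-365.8), np.float64(-5.8)]
```

View pics/s9.png

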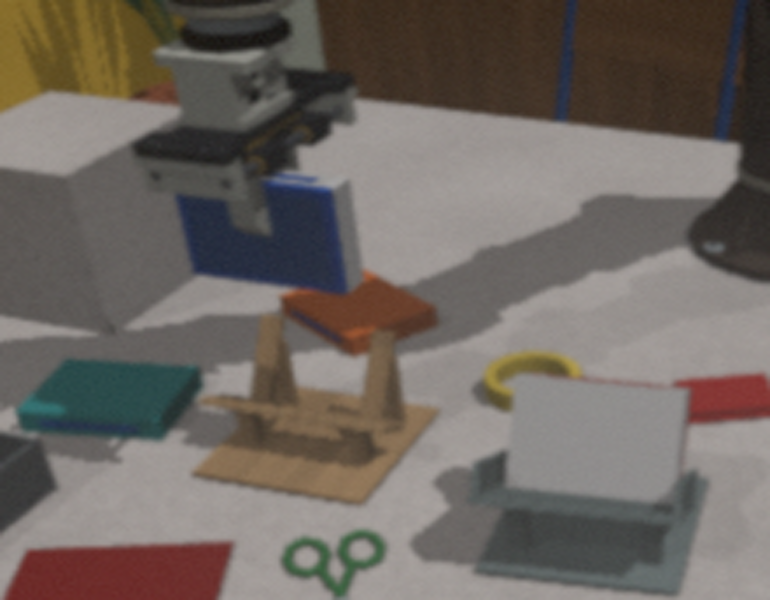

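apply_moves:
  deltas:
    - [-0.01, -0.003, 0.001, -4]
    - [-0.028, -0.008, 0.002, -11]
    - [-0.052, -0.016, 0.003, -18]
    - [-0.08, -0.024, 0.004, -25]
    - [-0.11, -0.033, 0.005, -32]

```text
clock: 19.57
position: [0.617, -0.1737, 0.2425]
tool_rot: [0.0, 0.885, -0.466, -0.001]
force: [0.3, 0.4, -1.4]
width: 0.0338
```

```bash
python3 go.py c 43 0 245
```

```text
t 19.57 a,b,z mm [ -22.8 -155.   242.5] yaw-y rel frame -153.51 tilt [-0.002  0.    -1.   ] W 33.8 F [ 0.3  0.4 -1.4] j [-0.46  0.66  1.13  1.56 -0.61  1.31 -1.79]
delta tool mm [-109.4 -128.    -2.5] turn [np.float64(-153.5), np.float64(-333.5), np.float64(26.5)]
```

apply_moves:
  deltas:
    - [-0.02, -0.023, 0, -7]
    - [-0.04, -0.046, 0, -14]
    - [-0.06, -0.069, -0.001, -21]
    - [-0.075, -0.088, -0.002, -28]
    - [-0.085, -0.1, -0.003, -35]

```text
clock: 19.98
position: [0.6527, -0.0434, 0.2451]
tool_rot: [-0.001, 0.985, -0.175, -0.001]
force: [0.7, 1.0, -2.4]
width: 0.0338
```

```bash
python3 go.py c 43 0 245
```

```text
t 19.98 a,b,z mm [ 30.7 -31.  245.1] yaw-y rel frame -118.19 tilt [-0.003  0.002 -1.   ] W 33.8 F [ 0.7  1.  -2.4] j [-0.59  0.62  0.98  1.52 -0.52  1.29 -1.47]
delta tool mm [ -3.8 -33.1   0.1] turn [np.float64(-118.2), np.float64(-298.2), np.float64(61.8)]
```

apply_moves:
  deltas:
    - [-0.001, -0.012, 0, -7]
    - [-0.003, -0.023, 0, -14]
    - [-0.004, -0.03, 0, -21]
    - [-0.004, -0.033, 0, -28]
    - [-0.004, -0.033, 0, -35]

```text
clock: 20.4
position: [0.66, -0.0138, 0.2451]
tool_rot: [-0.0, 0.992, 0.128, -0.001]
force: [0.5, -0.1, -2.2]
width: 0.0339
```

apply_moves:
  deltas:
    - [0, 0, 0, -7]
    - [0, 0, 0, -14]
    - [0, 0, 0, -21]
    - [0, 0, 0, -28]
    - [0, 0, 0, -35]

```text
clock: 20.82
position: [0.6597, -0.0153, 0.2453]
tool_rot: [-0.001, 0.908, 0.419, -0.001]
force: [0.9, -0.4, -2.3]
width: 0.0335
```

apply_moves:
  deltas:
    - [0, 0, 0, -7]
    - [0, 0, 0, -14]
    - [0, 0, 0, -21]
    - [0, 0, 0, -28]
    - [0, 0, 0, -35]

```text
clock: 21.23
position: [0.6596, -0.0154, 0.2452]
tool_rot: [-0.001, 0.74, 0.673, -0.001]
force: [-0.7, 0.3, -1.4]
width: 0.0339
```

```bash
python3 go.py c 43 -0.5 245
```

```text
t 21.23 a,b,z mm [ 41.4  -4.2 245.2] yaw-y rel frame -13.41 tilt [-0.003  0.    -1.   ] W 33.9 F [-0.7  0.3 -1.4] j [-0.37  0.51  0.5   1.48 -0.25  1.22  0.06]
delta tool mm [3.9 0.7 0.2] turn [np.float64(-13.4), np.float64(-193.4), np.float64(166.6)]
```

apply_moves:
  deltas:
    - [0.002, 0, 0, -7]
    - [0.0035, 0.001, 0, -13.4]
    - [0.0035, 0.001, 0, -13.4]
    - [0.0035, 0.001, 0, -13.4]

```text
clock: 21.57
position: [0.6612, -0.0122, 0.2457]
tool_rot: [-0.001, 0.66, 0.752, -0.001]
force: [0.4, -0.3, -2.7]
width: 0.0342
```

```bash
python3 go.py c 43 0 245
python3 - <<'E'
from face import *
p,h,m,s=face((.618,-.017,8),.04,.08,.19,.26)
m=cv2.morphologyEx(m.astype(np.uint8),2,np.ones((3,3)))>0
P=h[m]
A=np.c_[P[:,1],P[:,2],np.ones(len(P))]
for _ in range(5):
    k=np.linalg.lstsq(A,P[:,0],rcond=None)[0];r=P[:,0]-A@k;g=abs(r)<2.5*r.std();P=P[g];A=A[g]
print(len(P),"yaw err deg",np.degrees(k[0]),"tilt",np.degrees(k[1]),"a at z.2",k[1]*.2+k[2],r.std())
for z in np.arange(.198,.235,.006):
    q=P[abs(P[:,2]-z)<.003,1];print(z.round(3),np.percentile(q,[1,99]).round(4),q.min().round(4),q.max().round(4))
for b in np.arange(-.05,.06,.02):
    q=h[(abs(h[...,1]-b)<.01)&(abs(h[...,0]-.06)<.012)&(h[...,2]>.17)&(h[...,2]<.25)][:,2];print("b",b.round(2),np.sort(q)[2].round(4))
cv2.imwrite("pics/s10.png",cv2.resize(p[60:280,180:400,::-1],None,fx=3.5,fy=2.7,interpolation=2))
E
```

```text
t 21.57 a,b,z mm [ 43.5  -1.2 245.7] yaw-y rel frame -0.56 tilt [-0.002  0.    -1.   ] W 34.2 F [ 0.4 -0.3 -2.7] j [-0.34  0.5   0.44  1.47 -0.22  1.22  0.26]
delta tool mm [ 1.2 -0.5  0.7] turn [np.float64(-0.6), np.float64(-180.6), np.float64(179.4)]
1249 yaw err deg 0.5487896854181333 tilt 0.29209339014050467 a at z.2 0.05959442565013732 0.0012146837238753844
0.198 [-0.0592  0.0688] -0.0595 0.0691
0.204 [-0.057   0.0688] -0.0589 0.0692
0.21 [-0.0602  0.0685] -0.0615 0.0691
0.216 [-0.0583  0.0684] -0.061 0.0692
0.222 [-0.0603  0.0665] -0.0606 0.0692
0.228 [-0.0593  0.0689] -0.0598 0.0692
0.234 [-0.0591  0.0681] -0.0594 0.0685
b -0.05 0.1928
b -0.03 0.1929
b -0.01 0.1927
b 0.01 0.1922
b 0.03 0.1934
b 0.05 0.1924
```

View pics/s10.png

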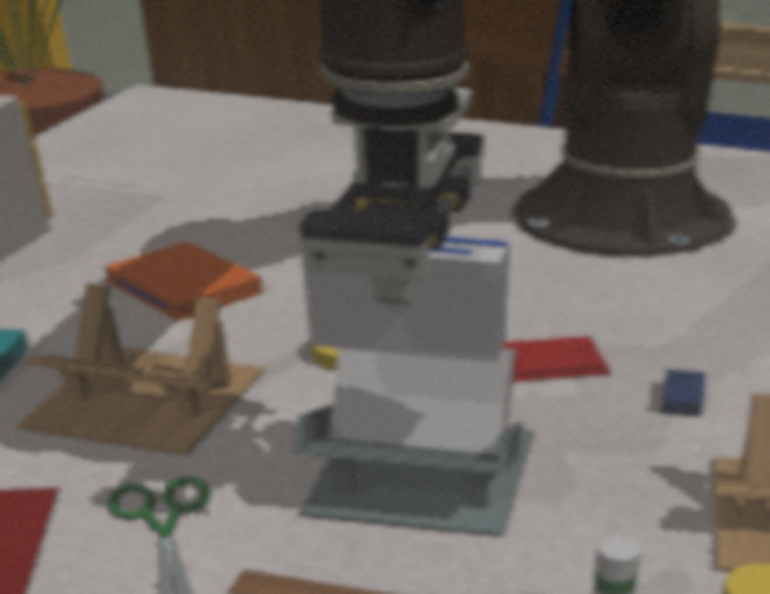

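apply_moves:
  deltas:
    - [-0.001, -0.0005, 0.02, -0.5]
    - [-0.002, -0.001, 0.045, -0.5]
    - [-0.002, -0.001, 0.07, -0.5]
    - [-0.002, -0.001, 0.09, -0.5]
    - [-0.002, -0.001, 0.1, -0.5]

```text
clock: 22.03
position: [0.6593, -0.0142, 0.1438]
tool_rot: [-0.001, 0.656, 0.754, -0.002]
force: [-0.9, 0.9, -1.5]
width: 0.0337
```

apply_moves:
  deltas:
    - [0, 0, 0, 0]
    - [0, 0, 0, 0]
    - [0, 0, 0, 0]

```text
clock: 22.28
position: [0.6621, -0.0146, 0.1484]
tool_rot: [0.001, 0.656, 0.755, 0.001]
force: [-0.1, -0.4, -1.7]
width: 0.0336
```

```bash
python3 go.py c 42.5 -3.2 134
```

```text
t 22.28 a,b,z mm [ 44.   -3.7 148.4] yaw-y rel frame 0.08 tilt [ 0.002 -0.    -1.   ] W 33.6 F [-0.1 -0.4 -1.7] j [-0.32  0.58  0.41  1.59 -0.26  1.02  0.31]
delta tool mm [ 0.5 -1.5 14.4] turn [np.float64(0.1), np.float64(-179.9), np.float64(180.1)]
```

apply_moves:
  deltas:
    - [0, 0, 0.003, 0]
    - [0, -0.0005, 0.006, 0]
    - [0, -0.001, 0.009, 0]
    - [0, -0.001, 0.012, 0]
    - [0, -0.001, 0.0125, 0]

```text
clock: 22.7
position: [0.6597, -0.0145, 0.1339]
tool_rot: [-0.0, 0.655, 0.755, -0.0]
force: [-0.6, -0.3, -1.5]
width: 0.034
```

apply_moves:
  deltas:
    - [0, 0, 0, 0]
    - [0, 0, 0, 0]

```text
clock: 22.87
position: [0.6601, -0.0145, 0.1345]
tool_rot: [-0.0, 0.655, 0.755, -0.0]
force: [1.0, 0.5, -2.0]
width: 0.0338
```

```bash
python3 go.py c 42.5 -3.2 132
```

```text
t 22.87 a,b,z mm [ 42.1  -3.4 134.5] yaw-y rel frame 0.13 tilt [-0.  0. -1.] W 33.8 F [ 1.   0.5 -2. ] j [-0.32  0.59  0.4   1.61 -0.26  0.99  0.31]
delta tool mm [0.2 0.4 2.5] turn [np.float64(0.1), np.float64(-179.9), np.float64(180.1)]
```

apply_moves:
  deltas:
    - [0, 0, 0.001, 0]
    - [0, 0, 0.002, 0]
    - [0, 0, 0.0025, 0]
    - [0, 0, 0.0025, 0]

```text
clock: 23.2
position: [0.6604, -0.0145, 0.1327]
tool_rot: [0.0, 0.655, 0.755, 0.0]
force: [-1.9, 0.7, 4.3]
width: 0.0336
```

```bash
python3 go.py c 42.5 -3.2 132
```

```text
t 23.2 a,b,z mm [ 42.3  -3.5 132.7] yaw-y rel frame 0.14 tilt [ 0.001  0.    -1.   ] W 33.6 F [-1.9  0.7  4.3] j [-0.32  0.59  0.4   1.61 -0.27  0.99  0.31]
delta tool mm [0.3 0.2 0.7] turn [np.float64(0.1), np.float64(-179.9), np.float64(180.1)]
```

apply_moves:
  deltas:
    - [0, 0, -0.0005, 0]
    - [0, -0.0005, -0.001, 0]
    - [0, -0.0015, -0.001, 0]
    - [0, -0.0025, -0.001, 0]
    - [0, -0.003, -0.001, 0]
  grip: 0.038

```text
clock: 23.62
position: [0.6569, -0.015, 0.1329]
tool_rot: [-0.0, 0.655, 0.755, -0.0]
force: [-0.6, 0.7, -0.6]
width: 0.0382
```

apply_moves:
  deltas:
    - [0, 0, -0.002, 0]
    - [0, -0.001, -0.004, 0]
    - [0, -0.002, -0.007, 0]
    - [0, -0.003, -0.01, 0]
    - [0, -0.004, -0.013, 0]
  grip: 0.042

```text
clock: 24.03
position: [0.6532, -0.0155, 0.1464]
tool_rot: [0.0, 0.655, 0.755, 0.0]
force: [0.2, 0.4, -0.2]
width: 0.0417
```

```bash
python3 go.py c 30 -3.2 152
python3 - <<'E'
from cell import robot
import cv2
p,d=robot.capture("scene");cv2.imwrite("pics/s11.png",cv2.resize(p[60:280,180:400,::-1],None,fx=3.5,fy=2.7,interpolation=2))
E
```

```text
t 24.03 a,b,z mm [ 35.   -3.4 146.4] yaw-y rel frame 0.14 tilt [ 0.  0. -1.] W 41.7 F [ 0.2  0.4 -0.2] j [-0.32  0.57  0.41  1.62 -0.26  1.01  0.31]
delta tool mm [ 0.2 -5.  -5.6] turn [np.float64(0.1), np.float64(-179.9), np.float64(180.1)]
```

View pics/s11.png

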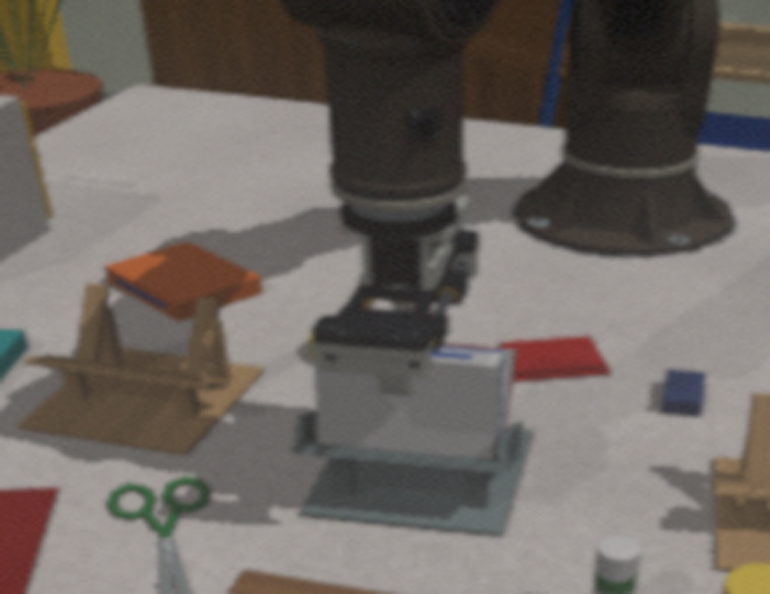

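apply_moves:
  deltas:
    - [0, -0.001, -0.002, 0]
    - [0, -0.002, -0.004, 0]
    - [0, -0.003, -0.0065, 0]
    - [0, -0.004, -0.0065, 0]
    - [0, -0.005, -0.0065, 0]
  grip: 0.046

```text
clock: 24.5
position: [0.6482, -0.0162, 0.1526]
tool_rot: [0.0, 0.655, 0.755, 0.0]
force: [0.1, -0.1, -0.6]
width: 0.0457
```

apply_moves:
  deltas:
    - [0, -0.0015, 0, 0]
    - [0, -0.003, 0, 0]
    - [0, -0.0045, 0, 0]
    - [0, -0.006, 0, 0]
    - [0, -0.0075, 0, 0]
  grip: 0.05

```text
clock: 24.92
position: [0.6406, -0.0173, 0.1524]
tool_rot: [-0.0, 0.655, 0.755, -0.0]
force: [-0.2, 0.3, -0.1]
width: 0.0501
```

```bash
python3 go.py c 20 -3.2 152
python3 - <<'E'
from cell import robot
import cv2
p,d=robot.capture("scene");cv2.imwrite("pics/s12.png",cv2.resize(p[60:280,180:400,::-1],None,fx=3.5,fy=2.7,interpolation=2))
E
```

```text
t 24.92 a,b,z mm [ 22.3  -3.5 152.4] yaw-y rel frame 0.13 tilt [-0.  0. -1.] W 50.1 F [-0.2  0.3 -0.1] j [-0.33  0.54  0.41  1.64 -0.25  1.    0.31]
delta tool mm [ 0.3 -2.3  0.4] turn [np.float64(0.1), np.float64(-179.9), np.float64(180.1)]
```

View pics/s12.png

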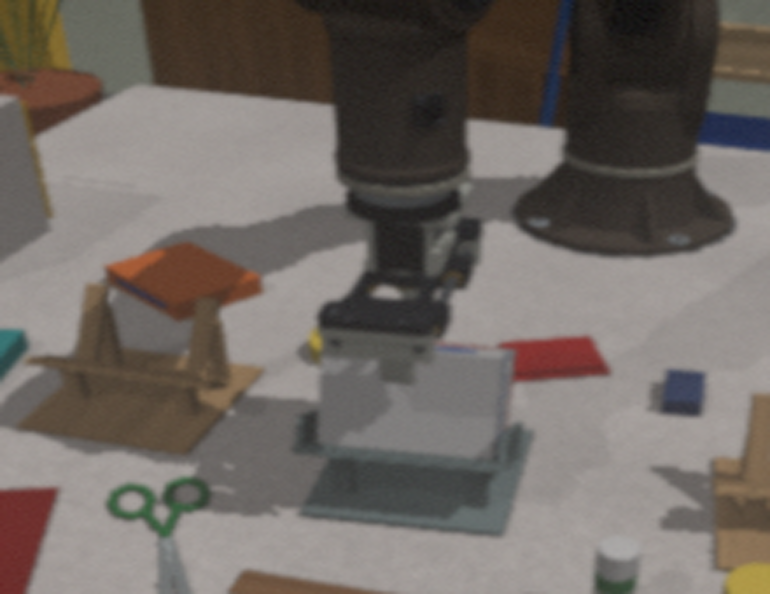

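apply_moves:
  deltas:
    - [0, -0.001, 0, 0]
    - [0, -0.002, 0, 0]
    - [0, -0.003, 0, 0]
    - [0, -0.0045, 0, 0]
    - [0, -0.006, 0.0005, 0]
  grip: 0.054

```text
clock: 25.38
position: [0.6348, -0.0182, 0.152]
tool_rot: [0.0, 0.655, 0.755, 0.0]
force: [-0.9, -1.0, -0.1]
width: 0.054
```

apply_moves:
  deltas:
    - [0, -0.0005, 0, 0]
    - [0, -0.001, 0, 0]
    - [0, -0.0015, 0, 0]
    - [0, -0.002, 0, 0]
    - [0, -0.0025, 0, 0]
  grip: 0.056

```text
clock: 25.8
position: [0.6324, -0.0185, 0.152]
tool_rot: [0.0, 0.655, 0.755, 0.0]
force: [-0.2, 0.1, -0.0]
width: 0.0562
```

```bash
python3 go.py c 13 -3.2 152; python3 chk.py 68 s13.png
```

```text
t 25.8 a,b,z mm [ 14.   -3.5 152. ] yaw-y rel frame 0.13 tilt [ 0.  0. -1.] W 56.2 F [-0.2  0.1 -0. ] j [-0.33  0.53  0.41  1.67 -0.25  0.99  0.31]
delta tool mm [ 0.3 -1.  -0. ] turn [np.float64(0.1), np.float64(-179.9), np.float64(180.1)]
pts 1755 n at u50 0.0717 tilt deg 3.82 yaw deg -0.14 u ext [-0.      0.0995] b ext [-0.0625  0.067 ]
  b -0.05 u -0.0004 0.0904
  b -0.03 u -0.0001 0.0905
  b -0.01 u -0.0001 0.0683
  b 0.01 u -0.0001 0.0933
  b 0.03 u -0.0002 0.1003
  b 0.05 u 0.0002 0.1001
```

View pics/s13.png

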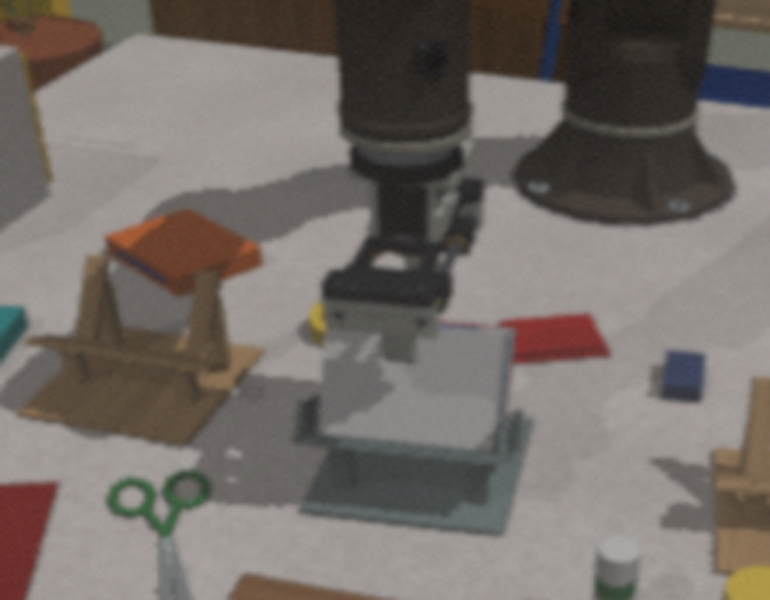

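apply_moves:
  deltas:
    - [0, 0, 0.0005, 0]
    - [0, -0.0005, 0.001, 0]
    - [0, -0.001, 0.0012, 0]
    - [0, -0.0015, 0.0012, 0]
    - [0, -0.002, 0.0012, 0]
  grip: 0.057

```text
clock: 26.27
position: [0.6304, -0.0187, 0.1507]
tool_rot: [-0.0, 0.655, 0.755, 0.0]
force: [-0.1, 0.7, -1.2]
width: 0.0572
```

apply_moves:
  deltas:
    - [0, -0.0005, 0, 0]
    - [0, -0.001, 0, 0]
    - [0, -0.0015, 0, 0]
    - [0, -0.002, 0, 0]
    - [0, -0.003, 0, 0]
  grip: 0.059

```text
clock: 26.68
position: [0.6275, -0.0191, 0.1508]
tool_rot: [0.0, 0.655, 0.755, 0.0]
force: [0.1, 0.9, 0.1]
width: 0.0591
```

```bash
python3 go.py c 13 -3.2 152; python3 chk.py 68 s14.png
```

```text
t 26.68 a,b,z mm [  9.1  -3.4 150.8] yaw-y rel frame 0.14 tilt [ 0.  0. -1.] W 59.1 F [0.1 0.9 0.1] j [-0.33  0.53  0.41  1.68 -0.24  0.98  0.31]
delta tool mm [ 0.2  3.9 -1.2] turn [np.float64(0.1), np.float64(-179.9), np.float64(180.1)]
pts 1774 n at u50 0.0684 tilt deg -0.03 yaw deg -0.24 u ext [0.0003 0.0997] b ext [-0.0628  0.0669]
  b -0.05 u 0.0001 0.091
  b -0.03 u -0.0002 0.0916
  b -0.01 u -0.0004 0.0686
  b 0.01 u 0.0003 0.0918
  b 0.03 u -0.0004 0.1005
  b 0.05 u 0.0001 0.1009
```

apply_moves:
  deltas:
    - [0, 0, -0.008, 0]
    - [0, 0, -0.025, 0]
    - [0, 0, -0.05, 0]
    - [0, 0, -0.08, 0]
    - [0, 0, -0.11, 0]

```text
clock: 27.15
position: [0.6271, -0.0193, 0.2623]
tool_rot: [-0.0, 0.655, 0.755, -0.0]
force: [0.7, -1.2, -1.0]
width: 0.059
```

apply_moves:
  deltas:
    - [0, -0.02, -0.02, 0]
    - [0, -0.05, -0.03, 0]
    - [0, -0.09, -0.03, 0]
    - [0, -0.12, -0.03, 0]
    - [0, -0.12, -0.03, 0]

```text
clock: 27.57
position: [0.5035, -0.038, 0.2917]
tool_rot: [-0.001, 0.656, 0.755, 0.0]
force: [0.9, -0.2, -0.2]
width: 0.0589
```

```bash
python3 go.py c 0 0 200; python3 chk.py 68 s15.png
python3 - <<'E'
from cell import robot
import cv2
for n in("scene","top"):
    p,d=robot.capture(n);cv2.imwrite(f"pics/{n}9.png",p[:,:,::-1])
E
```

```text
t 27.57 a,b,z mm [-116.3   -4.9  291.7] yaw-y rel frame -0.02 tilt [-0.002  0.001 -1.   ] W 58.9 F [ 0.9 -0.2 -0.2] j [-0.42  0.19  0.47  1.79 -0.09  1.19  0.22]
delta tool mm [  4.8 116.4  91.5] turn [np.float64(-0.0), np.float64(-180.0), np.float64(180.0)]
pts 1988 n at u50 0.0683 tilt deg -0.11 yaw deg -0.16 u ext [0.     0.1004] b ext [-0.0627  0.0669]
  b -0.05 u -0.0001 0.1004
  b -0.03 u -0.0004 0.1008
  b -0.01 u -0.0005 0.1007
  b 0.01 u -0.0005 0.1008
  b 0.03 u -0.0005 0.1009
  b 0.05 u -0.0005 0.1008
```

View pics/s15.png

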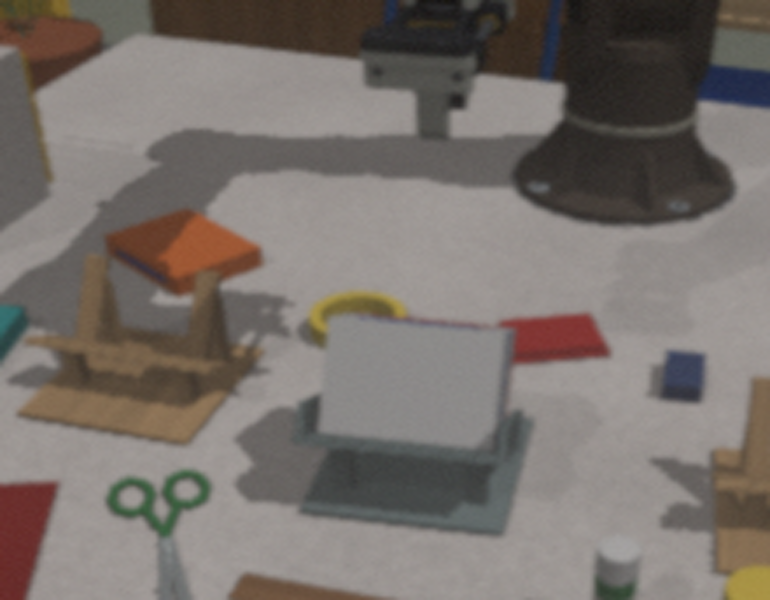

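View pics/scene9.png

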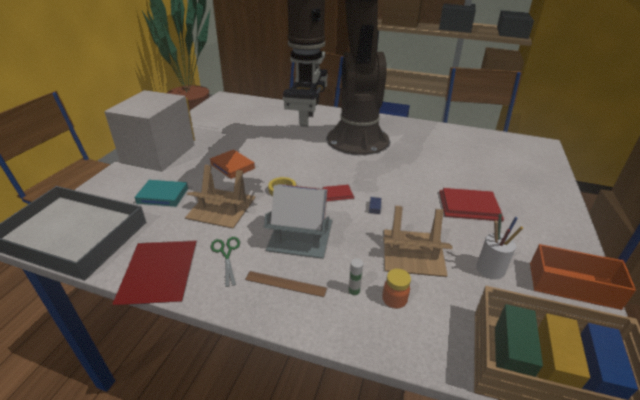

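View pics/top9.png

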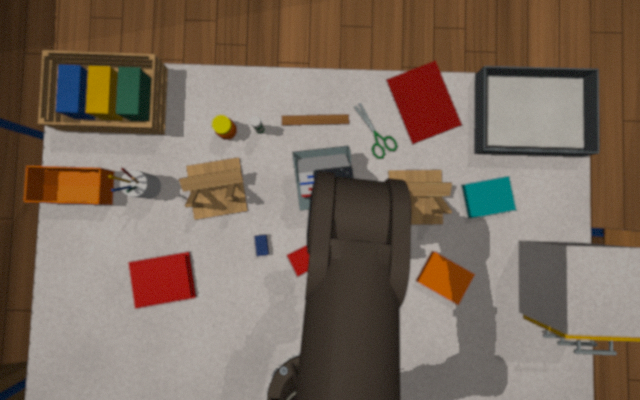

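apply_moves:
  deltas:
    - [0, 0, 0, 0]
    - [0, 0, 0, 0]
    - [0, 0, 0, 0]

```text
clock: 27.97
position: [0.5093, -0.036, 0.2905]
tool_rot: [0.0, 0.655, 0.756, -0.0]
force: [0.0, -0.2, 0.5]
width: 0.0588
```

```bash
python3 chk.py 68 s16.png | head -1; python3 -c "
from cell import robot
print(robot.job_done())"
```

```text
pts 1993 n at u50 0.0683 tilt deg -0.0 yaw deg -0.15 u ext [1.000e-04 1.004e-01] b ext [-0.0627  0.067 ]
the job is handed in; nothing more can be done
None
```

The red box and then the blue box are lid-down in the cradle, blue stacked on red, and the job was handed in at about 28 s of the 72 s allowed.

Each box was stood upright between the fingers and gripped at the full 34 mm. I lifted it, turned it half round, lowered it onto the ledge, and leaned it back in small steps against the back finger. The fingers could not stay behind the blue box right to the end, so it dropped the last degree or two onto the red one.

**Final checks, from the scene camera:**

| Box | Off the rails (mm) | Home (mm) | Height along the slope (mm) | Tilt error (°) | Yaw error (°) |
|---|---|---|---|---|---|
| Red, before stacking | 34.3 | 34 | 0 to 100 | 0.1 | 0.15 |
| Blue, final | 68.3 | 68 | 0 to 100 | 0.0 | 0.15 |

- **Centring:** the blue box sits within about 0.5 mm sideways of the red one, and both are about midway between the cheeks.
- **Forces:** the largest I read was about 23 N, at the wrist, when the red box touched the ledge.
- **Bystanders:** none looked moved in the last pictures.

**Disagreement between cameras:** they differ by 2–3 mm sideways. I allowed for it by comparing each box with the rails in the same camera.

**Not measured:** I did not measure the red box again after stacking. The lids were judged shut from the 34 mm grip width and the pictures only.

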